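Slide the storage tins under the counter riser and put its retaining bar back

ROBOT

A 7-joint arm with a two-finger parallel gripper is mounted at the origin on the work surface. World frame = base frame: x ahead of the robot, y to its left, z up, the work surface at z = 0. Lengths are in mm, angles in rad, forces in N, time in s.
With the tool pointing down it reaches from about 425 to 950 mm from the base axis. Payload 4.7 kg.
Tool frame: the origin (TCP) lies on the centre line of the jaws, within the pads' length; the fingertips stand 19 mm ahead of it and the grasp point (between the pads) is the TCP; z points along the fingers, y is the line along which they close (so a half turn about z gives the same grasp; the last joint's range is limited). The gripper opens to 87 mm and grips with 3 to 60 N. Pads are 19 mm wide; open, the fingers measure 117 mm over their backs; the gripper's body (75 mm by 190 mm) begins 51 mm behind the grasp point.
Start: joints at [1.179, 0.469, -0.049, 1.532, 0.024, 1.141, -0.082], TCP at [239.599, -631.062, 241.573] pointing down, gripper open.
Joint ranges: [-2.59, 2.59], [-0.33, 1.99], [-1.39, 1.29], [0.1, 2.45], [-1.04, 4.18], [0.21, 1.99], [-2.66, 2.66]. Speed limits (rad/s): [2.57, 2.57, 3.14, 3.14, 3.14, 3.14, 3.14].

INTERFACE

Orientations are given as a rotation vector (axis times angle).
In Python, from workcell import ctrl, viewer gives the robot as it stands. The module is installed in compiled form; this text tells all that it offers.
- The arm moves only by the tool apply_moves, never from a script. Its argument "increments" is a list of rows, each an object with "delta_pos": the shift along the tool's x, y, z normalised to -1 to 1, where 1 is 0.2 m, a list of three; "dr": the turn, a rotation vector about the tool's x, y, z normalised to -1 to 1, where 1 is 2 pi rad, a list of three; "fingers": the opening, from 0 (shut) to 1 (fully open). In form: [{"delta_pos": [tx, ty, tz], "dr": [rx, ry, rz], "fingers": fingers}, ...]. A call has 1 to 12 rows; each row is the pose to reach, as a shift and turn from the pose commanded when the call began, along the tool's axes at that moment, turning the shorter way round; what a row does not reach only later rows make up. A row lasts 1/8 s, in which the tool goes at most 62.5 mm and 10.7 degrees, less where a joint would pass 70% of its speed; a pose out of reach is approached as far as the arm can. A call with a number of a shift or a turn outside -1 to 1 is refused whole. A call with a gripper value outside its range is refused whole. The fingers move at their own pace and stop on an object; "grip_force" is the grip in N (left out, the last holds). Time passes only in rows, so rows that repeat a pose let the fingers close. It gives the time, the measured TCP pose, the force, the opening and the grip force at its end, in the units of the state.
- ctrl.read_state(): the state, without advancing time (a new reading comes with each control period).
- viewer.snapshot(name): name is "side" or "top"; returns a dict with "img" (420x560x3 uint8, red, green, blue), "K" (3x3 intrinsics, pixels), "eye" and "attitude" of the camera in the world. Camera axes: x right, y down, z forward; pixel columns grow to the right and rows downward; lengths in mm; the calibration is good to about 2 mm. A picture is of the moment at which its call begins. There is no depth.
- ctrl.close_job(): hands the job in; it is judged then, once.
The state is a dict: "clock": time; "joints": joint angles; "qvel": joint speeds; "joint_torque": joint torques, N m; "tool_pos": TCP position; "orientation": TCP orientation; "contact_force": force on the tool from outside, world axes, zero at the start; "ft_torque": the same for the moment, N m; "finger_gap": opening from 0.0 (shut) to 1.0 (fully open); "finger_force": force on a finger pad.
Only numpy, scipy, OpenCV 4.12 (cv2) and the standard library are available. Lean on these libraries where they do the work, as an engineer would, in place of code of your own. Each camera call takes 0.05 s, during which the arm holds its last target. There are 200 camera calls.

TASK

Put the loose square tins away in the wooden counter riser: first lift the retaining bar off its two supports in front of the lanes, then slide every tin lengthwise along the counter under the slatted top, one tin to a lane (any lane), until it is fully home against the back stop. When all are in, lay the bar back across both supports, centred and down between their prongs, and leave the bottle and the mug standing where they are.

Things in the scene. Friction and masses are not known exactly. Their poses are not given: they have to be found in the camera images.
- riser: low bamboo riser fixed to the counter, 300 mm wide. Origin on the counter under the middle of the front edge of its slatted top; x points in along the lanes, away from the robot, y left, z up. The top covers x 0 to 108 mm, underside 52 mm, upper face 64 mm above the counter. Four lanes below, 49 mm wide, centred at y = -82.5, -27.5, 27.5, 82.5 mm; 6 mm walls from x = 0 to 100 mm
- stop (a point): middle of the back stop's front face, on the counter, at riser x = 100 mm (axes as the riser's); the stop is 18 mm high and spans all lanes. The lanes have no floor but the counter. A tin fully home has its centre 60 mm before the stop, so its near end sticks out 20 mm from under the top
- seat (a point): middle between the two bar supports, at the height of their seats, 32 mm above the counter, riser x = -43 mm (axes as the riser's). The supports are the riser's 16 mm thick sides, at y = -142 and 142 mm, running forward to x = -69 mm; each has two prongs 16 mm high above the seat, one before and one behind the bar, 34 mm apart
- bar: plain wooden retaining bar, 310 mm long, 26 x 26 mm square section (any side may be down). Origin at its centre, its own y axis along its length. It starts on the two supports of the riser, its centre then 45 mm above the counter at riser x = -43 mm, y = 0, where it blocks all the lanes.
- tin1: a plain metal storage tin of square section, 120 mm long, 40 x 40 mm, edges slightly rounded, with a push-on lid at one end; lies on a long side on the counter (any side may be down). Origin at its centre (20 mm above the counter when lying), its own x axis along its length. May be absent (there are 2 to 4 tins).
- tin2: a plain metal storage tin of square section, 120 mm long, 40 x 40 mm, edges slightly rounded, with a push-on lid at one end; lies on a long side on the counter (any side may be down). Origin at its centre (20 mm above the counter when lying), its own x axis along its length. May be absent (there are 2 to 4 tins).
- tin3: a plain metal storage tin of square section, 120 mm long, 40 x 40 mm, edges slightly rounded, with a push-on lid at one end; lies on a long side on the counter (any side may be down). Origin at its centre (20 mm above the counter when lying), its own x axis along its length. May be absent (there are 2 to 4 tins).
- tin4: a plain metal storage tin of square section, 120 mm long, 40 x 40 mm, edges slightly rounded, with a push-on lid at one end; lies on a long side on the counter (any side may be down). Origin at its centre (20 mm above the counter when lying), its own x axis along its length. May be absent (there are 2 to 4 tins).
- bottle: green glass bottle with a black cap, 64 mm across, 170 mm high, standing by; origin under its centre; to be left alone
- mug: white mug, 80 mm across, 90 mm high, standing by; origin under its centre; to be left alone
There are look-alikes about, which are no part of the job. What is shaped like the tin1 but turquoise is not meant.

How it is judged (in metres and radians):
On the way, in this order (a step that is already met when the one before it is completed fails the run):
1. the retaining bar is taken off, its centre at least 70 mm from its place on the supports ((x of bar in the frame of riser below -0.11 m or x of bar in the frame of riser above 0.03 m or y of bar in the frame of riser below -0.07 m or y of bar in the frame of riser above 0.07 m or z of bar in the frame of riser above 0.115 m)), for 0.2 s.
2. every tin lies fully home in a lane (x of tin1 in the frame of riser between 0.024 and 0.05 m and y of tin1 in the frame of riser between -0.11 and 0.11 m and z of each of tin1, tin2, tin3, tin4 in the frame of riser below 0.028 m and angle between the x axis of each of tin1, tin2, tin3, tin4 and the x axis of riser, either way round below 0.15 rad and x of tin2 in the frame of riser between 0.024 and 0.05 m and y of tin2 in the frame of riser between -0.11 and 0.11 m and x of tin3 in the frame of riser between 0.024 and 0.05 m and y of tin3 in the frame of riser between -0.11 and 0.11 m and x of tin4 in the frame of riser between 0.024 and 0.05 m and y of tin4 in the frame of riser between -0.11 and 0.11 m), for 0.2 s.
3. the bar lies across both supports (x of bar in the frame of riser between -0.05 and -0.036 m and y of bar in the frame of riser between -0.015 and 0.015 m and z of bar in the frame of riser between 0.04 and 0.05 m and angle between the y axis of bar and the y axis of riser, either way round below 0.06 rad), for 0.2 s.
At the end, for the whole second after the job is handed in: Every tin lies in a lane, lengthwise (0.15 rad), within 16 mm of the back stop; the bar rests in both supports (within 7 mm of the gap's middle, 15 mm of centre sideways, 5 mm in height, 0.06 rad); all at rest (all of step 2 and all of step 3 and linear speed of each of tin1, tin2, tin3, tin4, bar below 0.03 m/s); the robot touches nothing.
It fails at once if the bottle is moved by more than 30 mm or tipped over (distance of bottle from where it was at the start of the episode above 0.03 m or angle between bottle's own z axis and vertical above 0.5 rad).
It fails at once if the mug is moved by more than 30 mm or tipped over (distance of mug from where it was at the start of the episode above 0.03 m or angle between mug's own z axis and vertical above 0.5 rad).
Of tin1, tin2, tin3, tin4 only 2 to 4 are there at a start; the rules pass over those that are not, and their reading is None.
At some moment in a run one of tin1, tin2, tin3, tin4 may be knocked a few centimetres aside while the robot is not near it.
Once in a run the grip may slacken for a moment while it holds something.
It also fails if it takes over 210 s, if anything falls off the work surface, if the arm or the gripper's body presses on something with over 40 N, if the wrist force passes 120 N, or if a joint passes its speed limit or range.

## Working session

There is one attempt and no reset: what is moved stays moved. The work goes in short steps, Python scripts to look and compute and a tool call to move; the robot and the scene stay as the last step left them, time stands still between calls to the robot, and variables do not carry over. Pictures are saved under pics/ and viewed, at most 17 in all, crops included, and the job is handed in when it is done.

Besides the shell and the picture viewer there is one more tool, called after ">>>" as name(argument=value, ...), one argument or row to a line, values as JSON. apply_moves: Moves the arm, as the interface text tells. Its arguments: {"type":"object","properties":{"increments":{"type":"array"},"grip_force":{"type":"number"}},"required":["increments"]}

```bash
mkdir -p pics; cat > h.py <<'E'
import numpy as np, cv2
from workcell import ctrl, viewer
from scipy.spatial.transform import Rotation as R
np.set_printoptions(suppress=True, precision=3)
def rot(a):
    a=np.asarray(a,float)
    return a if a.shape==(3,3) else (R.from_rotvec(a).as_matrix() if a.size==3 else R.from_quat(a).as_matrix())
def snap(n,f=None):
    s=viewer.snapshot(n)
    if f: cv2.imwrite('pics/'+f,s['img'][:,:,::-1])
    return s
def world(s,uv,z):
    uv=np.atleast_2d(np.array(uv,float)); d=(rot(s['attitude'])@np.linalg.inv(s['K'])@np.c_[uv,np.ones(len(uv))].T).T
    e=np.array(s['eye'],float); return e+d*((z-e[2])/d[:,2])[:,None]
def pix(s,p):
    p=np.atleast_2d(np.array(p,float)); c=(p-np.array(s['eye']))@rot(s['attitude']); q=c@np.array(s['K']).T; return q[:,:2]/q[:,2:]
E
python3 - <<'E'
from h import *
for n in('side','top'):
    s=snap(n,n+'0.png'); print(n,s['eye'],s['attitude'],s['K'])
st=ctrl.read_state(); print(st)
E
```

```text
side [ 502.656 -926.17   839.844] [-2.26   0.1   -0.065] [[536.733   0.    273.603]
 [  0.    536.733 211.805]
 [  0.      0.      1.   ]]
top [523.67   -6.962 979.567] [-2.138  2.193 -0.077] [[397.532   0.    283.753]
 [  0.    397.532 207.155]
 [  0.      0.      1.   ]]
{'clock': 0.1, 'joints': array([ 1.179,  0.469, -0.049,  1.534,  0.024,  1.141, -0.082]), 'qvel': array([ 0.   , -0.   ,  0.002, -0.002,  0.002, -0.001, -0.001]), 'joint_torque': array([  0.001, -50.917,  -0.081, -23.683,  -0.062,   0.034,   0.   ]), 'tool_pos': array([ 239.398, -630.588,  240.603]), 'orientation': array([-3.088, -0.566,  0.001]), 'contact_force': array([ 0.142, -0.052,  0.275]), 'ft_torque': array([-0.013, -0.033,  0.029]), 'finger_force': 0.0, 'finger_gap': 1.001049873240169}
```

View pics/top0.png

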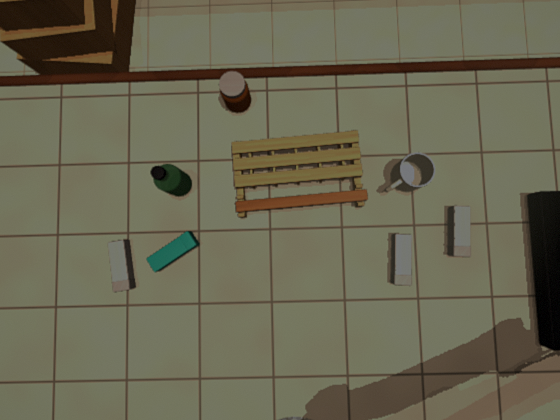

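View pics/side0.png

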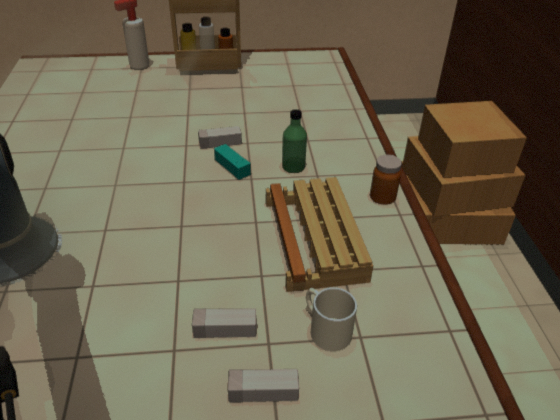

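Top view: three grey tins at (120,265), (402,259) and (460,231). The turquoise look-alike at (172,251) is not meant. The riser is at (298,165) with the bar at (302,201), bottle at (170,180) and mug at (413,172). I'll confirm with one enlarged crop.

```bash
python3 - <<'E'
from h import *
s=snap('top'); im=s['img']
cv2.imwrite('pics/crop1.png',cv2.resize(im[125:300,100:490,::-1],None,fx=2,fy=2,interpolation=cv2.INTER_CUBIC))
hsv=cv2.cvtColor(im,cv2.COLOR_RGB2HSV)
for (u,v) in [(120,258),(120,285),(402,250),(460,225),(402,279),(172,251),(300,202),(300,180),(300,250),(250,147)]: print(u,v,im[v,u],hsv[v,u])
E
```

```text
120 258 [117 119 109] [ 36  21 119]
120 285 [117 103  92] [ 13  54 117]
402 250 [117 119 113] [ 40  13 119]
460 225 [116 117 108] [ 33  20 117]
402 279 [117 112  99] [ 22  39 117]
172 251 [ 34 105  88] [ 83 172 105]
300 202 [117  71  38] [ 13 172 117]
300 180 [104  95  55] [ 24 120 104]
300 250 [118 114  92] [ 25  56 118]
250 147 [118  97  57] [ 20 132 118]
```

View pics/crop1.png

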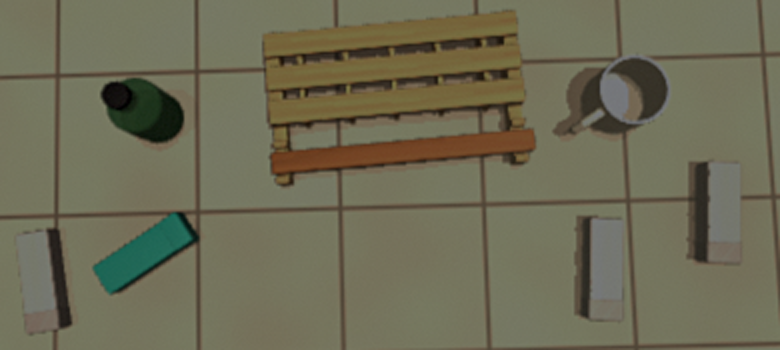

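The crop confirms three plain grey tins with lids at (120,265), (402,259) and (460,231). The turquoise one is excluded. Now for their poses.

```bash
cat >> h.py <<'E'
def rect(s,P,z):
    W=world(s,P,z)[:,:2].astype(np.float32); (c,wh,a)=cv2.minAreaRect(W)
    a=a if wh[0]>wh[1] else a+90
    return np.array(c),sorted(wh),a
def poly(pts,z,s):
    P=np.array(pts,float)/2+[100,125]-.25; return rect(s,P,z)
E
python3 - <<'E'
from h import *
s=snap('top'); im=s['img']; hsv=cv2.cvtColor(im,cv2.COLOR_RGB2HSV)
m=((hsv[:,:,0]<16)&(hsv[:,:,1]>140)).astype(np.uint8); m[:190]=0; m[220:]=0; m[:,:230]=0; m[:,375:]=0
ys,xs=np.nonzero(m); print('bar',len(xs),rect(s,np.c_[xs,ys],58))
W=world(s,np.c_[xs,ys],58)[:,:2]; print(W.mean(0)); 
print('riser',poly([(263,36),(516,11),(524,101),(268,124)],64,s))
for p in [[(17,234),(49,229),(62,329),(27,333)],[(590,218),(622,219),(623,320),(589,319)],[(709,162),(741,163),(741,263),(706,262)]]: print('tin',poly(p,40,s))
print('turq',poly([(93,267),(180,212),(197,236),(112,293)],40,s))
print('mugtop',world(s,[(417,170)],90),'bottle',world(s,[(158,173)],170))
E
```

```text
bar 1407 (array([621.242, -30.589]), [37.22644805908203, 305.92236328125], 95.61091709136963)
[622.435 -29.731]
riser (array([720.997, -21.56 ]), [107.02476501464844, 300.5971984863281], 93.58246183395386)
tin (array([481.791, 402.504]), [41.51991653442383, 118.67884826660156], 7.3965253829956055)
tin (array([ 480.612, -264.175]), [39.16701889038086, 116.97491455078125], 177.02625274658203)
tin (array([ 542.771, -404.265]), [40.31582260131836, 117.42034912109375], 176.17008209228516)
turq (array([513.736, 276.311]), [38.311031341552734, 122.17244720458984], 122.5426025390625)
mugtop [[ 680.947 -292.659   90.   ]] bottle [[675.777 266.998 170.   ]]
```

```bash
python3 - <<'E'
from h import *
from scipy.optimize import least_squares
s=snap('top')
O=np.array([(263,36),(516,11),(524,101),(268,124),(272,152),(533,129),(535,150),(274,173)],float)/2+[100,125]-.25
L=np.array([(108,150,64),(108,-150,64),(0,-150,64),(0,150,64),(-30,155,58),(-30,-155,58),(-56,-155,58),(-56,155,58)],float)
def pr(p): 
    return pix(s,L@rot([0,0,p[2]]).T+[p[0],p[1],0])
r=least_squares(lambda p:(pr(p)-O).ravel(),[660,-25,.08]); print(r.x,np.degrees(r.x[2])); print((pr(r.x)-O).round(1))
ss=snap('side')
im=ss['img'][:,:,::-1].copy()
for q in pix(ss,L@rot([0,0,r.x[2]]).T+[r.x[0],r.x[1],0]): cv2.circle(im,tuple(int(round(v)) for v in q),2,(255,0,255),-1)
for c,a in [((481.8,402.5),7.4),((480.6,-264.2),-3),((542.8,-404.3),-3.8)]:
  for q in pix(ss,[list(np.array(c)+rot([0,0,np.radians(a)])[:2,:2]@[x,y])+[40] for x in(-60,60) for y in(-20,20)]): cv2.circle(im,tuple(int(round(v)) for v in q),2,(0,0,255),-1)
cv2.imwrite('pics/side1.png',cv2.resize(im[110:410,180:400],None,fx=2,fy=2))
E
```

```text
[666.234 -26.932   0.066] 3.7850381981408643
[[-0.1 -0.5]
 [ 0.5 -0.1]
 [ 1.6  0.3]
 [ 1.   0.8]
 [-1.7 -0. ]
 [ 0.1 -0.8]
 [ 0.4 -0.3]
 [-1.8  0.5]]
```

View pics/side1.png

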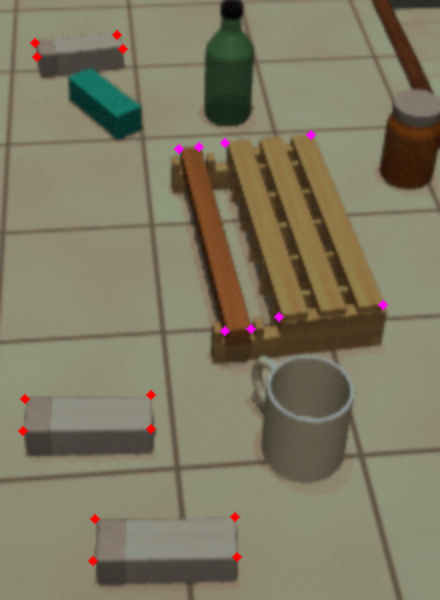

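```bash
cat >> h.py <<'E'
RS=np.array([666.2,-26.9]); RY=0.066
def ris(x,y): return RS+rot([0,0,RY])[:2,:2]@[x,y]
def Rt(yaw):
    c,s=np.cos(yaw),np.sin(yaw); return np.array([[c,s,0],[s,-c,0],[0,0,-1.]])
def plan(ws):
    """ws: (x,y,z,yaw_deg of tool x)"""
    st=ctrl.read_state(); p0=np.array(st['tool_pos']); R0=rot(st['orientation'])
    print('t',round(st['clock'],2),'at',p0.round(1),'yaw',np.degrees(np.arctan2(R0[1,0],R0[0,0])).round(2),'gap',round(st['finger_gap']*87,1),'q7',st['joints'][6].round(2),'F',st['contact_force'])
    pp,RR=p0,R0
    for w in ws:
        p=np.array(w[:3],float); Rw=Rt(np.radians(w[3]))
        d=R0.T@(p-p0)/200; r=R.from_matrix(R0.T@Rw).as_rotvec()/(2*np.pi)
        n=max(np.linalg.norm(p-pp)/62.5,np.degrees(R.from_matrix(RR.T@Rw).magnitude())/10.7)
        print(np.round(w,1),'dp',d.round(3).tolist(),'dr',r.round(4).tolist(),'rows %.1f'%n); pp,RR=p,Rw
def rw(x,y,z,yaw): return (*ris(x,y),z,yaw+np.degrees(RY))
E
python3 -c "
from h import *
plan([rw(-43,0,240,90),rw(-43,0,100,90),rw(-43,0,45,90)])"
```

```text
t 0.3 at [ 239.5 -630.9  241.2] yaw 20.79 gap 87.6 q7 -0.08 F [0.178 0.12  0.225]
[623.3 -29.7 240.   93.8] dp [2.861, -2.129, 0.007] dr [-0.0001, -0.0001, -0.2028] rows 11.4
[623.3 -29.7 100.   93.8] dp [2.861, -2.129, 0.707] dr [-0.0001, -0.0001, -0.2028] rows 2.2
[623.3 -29.7  45.   93.8] dp [2.861, -2.129, 0.982] dr [-0.0001, -0.0001, -0.2028] rows 0.9
```

```bash
cat >> h.py <<'E'
def plan(ws):
    st=ctrl.read_state(); p0=np.array(st['tool_pos']); R0=rot(st['orientation'])
    print('t',round(st['clock'],2),'at',p0.round(1),'yaw',np.degrees(np.arctan2(R0[1,0],R0[0,0])).round(2),'gap',round(st['finger_gap']*87,1),'q7',st['joints'][6].round(2),'F',st['contact_force'])
    pp,RR=p0,R0; left=12
    for w in ws:
        p=np.array(w[:3],float); Rw=Rt(np.radians(w[3])); k=0
        while 1:
            d=R0.T@(p-p0)/200; f=1
            if np.abs(d).max()>1:
                a=R0.T@(pp-p0)/200; f=max(t for t in np.linspace(0,1,201) if np.abs(a+t*(d-a)).max()<=1)
            q=pp+f*(p-pp); d=R0.T@(q-p0)/200; r=R.from_matrix(R0.T@Rw).as_rotvec()/(2*np.pi)
            n=int(np.ceil(.15+max(np.linalg.norm(q-pp)/62.5,np.degrees(R.from_matrix(RR.T@Rw).magnitude())/10.7)))
            if f>0: print(q.round(0),round(w[3],1),'dp',d.round(3).tolist(),'dr',r.round(4).tolist(),'rows',n); RR=Rw
            if f==1: pp=q; break
            print('-- new call'); p0=pp=q; R0=Rw
E
python3 -c "
from h import *
plan([rw(-43,0,240,90),rw(-43,0,90,90)])"
```

```text
t 0.3 at [ 239.5 -630.9  241.2] yaw 20.79 gap 87.6 q7 -0.08 F [0.178 0.12  0.225]
[ 372. -424.  241.] 93.8 dp [0.987, -0.735, 0.003] dr [-0.0001, -0.0001, -0.2028] rows 7
-- new call
[ 505. -215.  240.] 93.8 dp [0.997, 0.733, 0.002] dr [0.0, 0.0, 0.0] rows 5
-- new call
[623. -30. 240.] 93.8 dp [0.884, 0.65, 0.002] dr [0.0, 0.0, 0.0] rows 4
[623. -30.  90.] 93.8 dp [0.884, 0.65, 0.752] dr [0.0, 0.0, 0.0] rows 3
```

>>> apply_moves(
  increments=[
    {"delta_pos":[0.987,-0.735,0.003],"dr":[0,0,-0.2028],"fingers":0.46},
    {"delta_pos":[0.987,-0.735,0.003],"dr":[0,0,-0.2028],"fingers":0.46},
    {"delta_pos":[0.987,-0.735,0.003],"dr":[0,0,-0.2028],"fingers":0.46},
    {"delta_pos":[0.987,-0.735,0.003],"dr":[0,0,-0.2028],"fingers":0.46},
    {"delta_pos":[0.987,-0.735,0.003],"dr":[0,0,-0.2028],"fingers":0.46},
    {"delta_pos":[0.987,-0.735,0.003],"dr":[0,0,-0.2028],"fingers":0.46},
    {"delta_pos":[0.987,-0.735,0.003],"dr":[0,0,-0.2028],"fingers":0.46},
    {"delta_pos":[0.987,-0.735,0.003],"dr":[0,0,-0.2028],"fingers":0.46},
  ],
)

```text
clock: 1.3
tool_pos: [371.9, -423.6, 241.0]
orientation: [2.149, 2.292, 0.0]
contact_force: [0.1, -1.3, 0.6]
finger_gap: 0.463
finger_force: 0.0
```

>>> apply_moves(
  increments=[
    {"delta_pos":[0.997,0.733,0.002],"dr":[0,0,0],"fingers":0.46},
    {"delta_pos":[0.997,0.733,0.002],"dr":[0,0,0],"fingers":0.46},
    {"delta_pos":[0.997,0.733,0.002],"dr":[0,0,0],"fingers":0.46},
    {"delta_pos":[0.997,0.733,0.002],"dr":[0,0,0],"fingers":0.46},
    {"delta_pos":[0.997,0.733,0.002],"dr":[0,0,0],"fingers":0.46},
  ],
)

```text
clock: 1.92
tool_pos: [507.8, -209.0, 241.1]
orientation: [2.138, 2.302, 0.005]
contact_force: [-0.4, -0.4, 0.6]
finger_gap: 0.458
finger_force: 0.0
```

>>> apply_moves(
  increments=[
    {"delta_pos":[0.884,0.65,0.002],"dr":[0,0,0],"fingers":0.46},
    {"delta_pos":[0.884,0.65,0.002],"dr":[0,0,0],"fingers":0.46},
    {"delta_pos":[0.884,0.65,0.002],"dr":[0,0,0],"fingers":0.46},
    {"delta_pos":[0.884,0.65,0.002],"dr":[0,0,0],"fingers":0.46},
    {"delta_pos":[0.884,0.65,0.45],"dr":[0,0,0],"fingers":0.46},
    {"delta_pos":[0.884,0.65,0.45],"dr":[0,0,0],"fingers":0.46},
    {"delta_pos":[0.884,0.65,0.45],"dr":[0,0,0],"fingers":0.46},
  ],
)

```text
clock: 2.8
tool_pos: [621.3, -31.4, 148.0]
orientation: [-2.148, -2.288, 0.007]
contact_force: [0.6, -0.9, 0.8]
finger_gap: 0.461
finger_force: 0.0
```

```bash
python3 -c "
from h import *
plan([rw(-43,0,100,90),rw(-43,0,46,90)])"
```

```text
t 2.8 at [621.3 -31.4 148. ] yaw 93.63 gap 40.1 q7 -0.21 F [ 0.64  -0.876  0.781]
[623. -30. 100.] 93.8 dp [0.008, 0.012, 0.24] dr [-0.0009, 0.0001, -0.0004] rows 1
[623. -30.  46.] 93.8 dp [0.008, 0.013, 0.51] dr [-0.0009, 0.0001, -0.0004] rows 2
```

>>> apply_moves(
  increments=[
    {"delta_pos":[0.008,0.012,0.24],"dr":[0,0,0],"fingers":0.46},
    {"delta_pos":[0.008,0.012,0.24],"dr":[0,0,0],"fingers":0.46},
    {"delta_pos":[0.008,0.012,0.4],"dr":[0,0,0],"fingers":0.46},
    {"delta_pos":[0.008,0.012,0.51],"dr":[0,0,0],"fingers":0.46},
    {"delta_pos":[0.008,0.012,0.51],"dr":[0,0,0],"fingers":0.46},
    {"delta_pos":[0.008,0.012,0.51],"dr":[0,0,0],"fingers":0.2},
    {"delta_pos":[0.008,0.012,0.51],"dr":[0,0,0],"fingers":0.2},
    {"delta_pos":[0.008,0.012,0.51],"dr":[0,0,0],"fingers":0.2},
    {"delta_pos":[0.008,0.012,0.51],"dr":[0,0,0],"fingers":0.2},
  ],
  grip_force=30,
)

```text
clock: 3.92
tool_pos: [626.2, -28.3, 50.3]
orientation: [2.146, 2.292, 0.001]
contact_force: [-2.6, 0.0, 6.1]
finger_gap: 0.3
finger_force: 30.0
```

```bash
python3 -c "
from h import *
print(ris(-43,0))
plan([rw(-43,0,120,90),(470,-30,120,90),(470,-30,40,90),(470,-30,15.5,90)])"
```

```text
[623.294 -29.736]
t 3.92 at [626.2 -28.3  50.3] yaw 93.77 gap 26.1 q7 -0.28 F [-2.646  0.008  6.121]
[623. -30. 120.] 93.8 dp [-0.007, -0.014, -0.349] dr [0.0003, 0.0001, -0.0] rows 2
[470. -30. 120.] 90 dp [0.042, -0.779, -0.35] dr [0.0003, 0.0001, 0.0105] rows 3
[470. -30.  40.] 90 dp [0.043, -0.78, 0.05] dr [0.0003, 0.0001, 0.0105] rows 2
[470. -30.  16.] 90 dp [0.043, -0.78, 0.173] dr [0.0003, 0.0001, 0.0105] rows 1
```

>>> apply_moves(
  increments=[
    {"delta_pos":[0,0,-0.18],"dr":[0,0,0],"fingers":0.2},
    {"delta_pos":[0,0,-0.35],"dr":[0,0,0],"fingers":0.2},
    {"delta_pos":[0,0,-0.45],"dr":[0,0,0],"fingers":0.2},
    {"delta_pos":[0,0,-0.45],"dr":[0,0,0],"fingers":0.2},
  ],
)

```text
clock: 4.42
tool_pos: [626.2, -28.1, 140.0]
orientation: [2.145, 2.292, 0.003]
contact_force: [0.4, -0.1, -1.2]
finger_gap: 0.294
finger_force: 30.0
```

```bash
python3 -c "
from h import *
s=snap('top','top2.png')
plan([(470,-30,130,90),(470,-30,40,90),(470,-30,19.5,90)])"
```

```text
t 4.47 at [625.2 -28.3 138.5] yaw 93.79 gap 25.7 q7 -0.22 F [-0.524  0.199 -1.401]
[470. -30. 130.] 90 dp [0.043, -0.775, 0.042] dr [0.0, 0.0001, 0.0105] rows 3
[470. -30.  40.] 90 dp [0.043, -0.775, 0.492] dr [0.0, 0.0001, 0.0105] rows 2
[470. -30.  20.] 90 dp [0.043, -0.775, 0.595] dr [0.0, 0.0001, 0.0105] rows 1
```

View pics/top2.png

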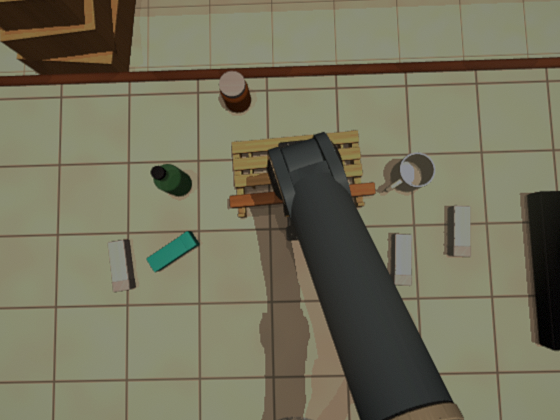

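The bar is held and lifted (pixels 230,201 to 375,189), clear of the mug. Now laying it in front.

>>> apply_moves(
  increments=[
    {"delta_pos":[0.043,-0.775,0.042],"dr":[0,0,0.0105],"fingers":0.2},
    {"delta_pos":[0.043,-0.775,0.042],"dr":[0,0,0.0105],"fingers":0.2},
    {"delta_pos":[0.043,-0.775,0.042],"dr":[0,0,0.0105],"fingers":0.2},
    {"delta_pos":[0.043,-0.775,0.042],"dr":[0,0,0.0105],"fingers":0.2},
    {"delta_pos":[0.043,-0.775,0.3],"dr":[0,0,0.0105],"fingers":0.2},
    {"delta_pos":[0.043,-0.775,0.49],"dr":[0,0,0.0105],"fingers":0.2},
    {"delta_pos":[0.043,-0.775,0.54],"dr":[0,0,0.0105],"fingers":0.2},
    {"delta_pos":[0.043,-0.775,0.58],"dr":[0,0,0.0105],"fingers":0.2},
    {"delta_pos":[0.043,-0.775,0.595],"dr":[0,0,0.0105],"fingers":0.2},
    {"delta_pos":[0.043,-0.775,0.595],"dr":[0,0,0.0105],"fingers":0.2},
  ],
)

```text
clock: 5.72
tool_pos: [470.9, -29.8, 20.2]
orientation: [2.22, 2.221, 0.002]
contact_force: [0.2, 0.9, -1.6]
finger_gap: 0.295
finger_force: 30.0
```

```bash
python3 -c "
from h import *
plan([(470,-30,19.5,90)])"
```

```text
t 5.72 at [470.9 -29.8  20.2] yaw 90.01 gap 25.7 q7 -0.42 F [ 0.229  0.925 -1.593]
[470. -30.  20.] 90 dp [-0.001, -0.004, 0.004] dr [0.0003, 0.0, 0.0] rows 1
```

>>> apply_moves(
  increments=[
    {"delta_pos":[0,0,0.004],"dr":[0,0,0],"fingers":0.2},
    {"delta_pos":[0,0,0.004],"dr":[0,0,0],"fingers":0.2},
    {"delta_pos":[0,0,0.002],"dr":[0,0,0],"fingers":0.45},
    {"delta_pos":[0,0,0.0],"dr":[0,0,0],"fingers":0.45},
    {"delta_pos":[0,0,-0.2],"dr":[0,0,0],"fingers":0.45},
    {"delta_pos":[0,0,-0.5],"dr":[0,0,0],"fingers":0.7},
    {"delta_pos":[0,0,-0.5],"dr":[0,0,0],"fingers":0.7},
  ],
)

```text
clock: 6.6
tool_pos: [473.2, -29.6, 123.5]
orientation: [2.216, 2.216, 0.009]
contact_force: [-0.2, -0.4, 0.0]
finger_gap: 0.597
finger_force: 0.0
```

```bash
python3 -c "
from h import *
a=-3
c=np.array([480.6,-264.2]); g=c-rot([0,0,np.radians(a)])[:2,:2]@[22,0]
plan([(*g,125,a),(*g,80,a),(*g,25,a)])"
```

```text
t 6.6 at [473.2 -29.6 123.5] yaw 90.0 gap 51.9 q7 -0.28 F [-0.224 -0.371  0.046]
[ 461. -229.  125.] -3 dp [-0.998, -0.062, -0.006] dr [0.0012, -0.001, 0.2583] rows 9
-- new call
[ 459. -263.  125.] -3 dp [-0.002, 0.17, -0.001] dr [0.0, 0.0, 0.0] rows 1
[ 459. -263.   80.] -3 dp [-0.002, 0.17, 0.224] dr [0.0, 0.0, 0.0] rows 1
[ 459. -263.   25.] -3 dp [-0.002, 0.17, 0.499] dr [0.0, 0.0, 0.0] rows 2
```

>>> apply_moves(
  increments=[
    {"delta_pos":[-0.998,-0.062,-0.006],"dr":[0,0,0.2583],"fingers":0.8},
    {"delta_pos":[-0.998,-0.062,-0.006],"dr":[0,0,0.2583],"fingers":0.8},
    {"delta_pos":[-0.998,-0.062,-0.006],"dr":[0,0,0.2583],"fingers":0.8},
    {"delta_pos":[-0.998,-0.062,-0.006],"dr":[0,0,0.2583],"fingers":0.8},
    {"delta_pos":[-0.998,-0.062,-0.006],"dr":[0,0,0.2583],"fingers":0.8},
    {"delta_pos":[-0.998,-0.062,-0.006],"dr":[0,0,0.2583],"fingers":0.8},
    {"delta_pos":[-0.998,-0.062,-0.006],"dr":[0,0,0.2583],"fingers":0.8},
    {"delta_pos":[-0.998,-0.062,-0.006],"dr":[0,0,0.2583],"fingers":0.8},
    {"delta_pos":[-0.998,-0.062,-0.006],"dr":[0,0,0.2583],"fingers":0.8},
    {"delta_pos":[-0.998,-0.062,-0.006],"dr":[0,0,0.2583],"fingers":0.8},
  ],
)

```text
clock: 7.85
tool_pos: [457.1, -229.1, 119.9]
orientation: [-3.14, 0.079, 0.003]
contact_force: [-0.3, 1.1, 0.1]
finger_gap: 0.802
finger_force: 0.0
```

>>> apply_moves(
  increments=[
    {"delta_pos":[-0.002,0.17,0],"dr":[0,0,0],"fingers":0.8},
    {"delta_pos":[-0.002,0.17,0.15],"dr":[0,0,0],"fingers":0.8},
  ],
)

```text
clock: 8.1
tool_pos: [456.7, -266.9, 91.8]
orientation: [3.137, -0.084, 0.007]
contact_force: [-0.2, 0.7, 0.0]
finger_gap: 0.802
finger_force: 0.0
```

```bash
python3 -c "
from h import *
s=snap('side','side3.png')
a=-3
c=np.array([480.6,-264.2]); g=c-rot([0,0,np.radians(a)])[:2,:2]@[22,0]
plan([(*g,80,a),(*g,25,a)])"
```

```text
t 8.15 at [ 453.4 -263.8   87.1] yaw -2.97 gap 69.1 q7 -1.24 F [-1.266  0.444 -3.112]
[ 459. -263.   80.] -3 dp [0.026, -0.005, 0.035] dr [-0.0002, 0.0007, 0.0001] rows 1
[ 459. -263.   25.] -3 dp [0.027, -0.004, 0.31] dr [-0.0002, 0.0007, 0.0001] rows 2
```

View pics/side3.png

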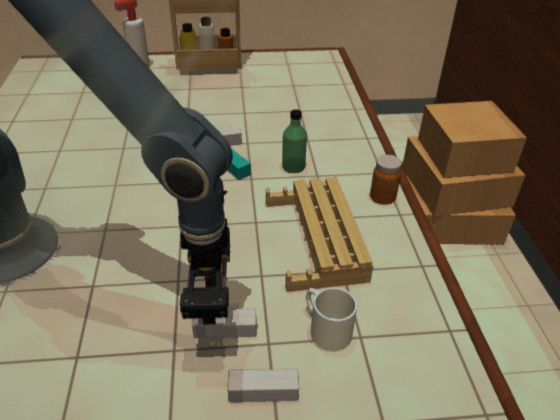

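The gripper stands over the near end of the tin at (225,323). The bar is off, hidden behind the arm. Descending and gripping.

>>> apply_moves(
  increments=[
    {"delta_pos":[0.01,0,0.05],"dr":[0,0,0],"fingers":0.8},
    {"delta_pos":[0.01,0,0.2],"dr":[0,0,0],"fingers":0.8},
    {"delta_pos":[0.01,0,0.3],"dr":[0,0,0],"fingers":0.8},
    {"delta_pos":[0.01,0,0.3],"dr":[0,0,0],"fingers":0.8},
    {"delta_pos":[0.01,0,0.3],"dr":[0,0,0],"fingers":0.35},
    {"delta_pos":[0.01,0,0.3],"dr":[0,0,0],"fingers":0.35},
    {"delta_pos":[0.01,0,0.3],"dr":[0,0,0],"fingers":0.35},
    {"delta_pos":[0.01,0,0.3],"dr":[0,0,0],"fingers":0.35},
    {"delta_pos":[0.01,0,0.3],"dr":[0,0,0],"fingers":0.35},
  ],
  grip_force=40,
)

```text
clock: 9.28
tool_pos: [457.9, -263.7, 31.3]
orientation: [3.14, -0.081, 0.001]
contact_force: [-0.6, 0.2, 4.8]
finger_gap: 0.461
finger_force: 39.8
```

```bash
python3 -c "
from h import *
st=ctrl.read_state();p=st['tool_pos']
plan([(p[0],p[1],110,-3),rw(-92,-82.5,110,0),rw(-92,-82.5,40,0),rw(-92,-82.5,p[2],0),rw(-42,-82.5,p[2],0)])"
```

```text
t 9.28 at [ 457.9 -263.7   31.3] yaw -2.97 gap 40.1 q7 -1.26 F [-0.604  0.21   4.78 ]
[ 458. -264.  110.] -3 dp [0.0, 0.0, -0.394] dr [0.0001, -0.0001, 0.0001] rows 2
[ 580. -115.  110.] 3.8 dp [0.571, -0.772, -0.394] dr [0.0001, -0.0001, -0.0187] rows 4
[ 580. -115.   40.] 3.8 dp [0.571, -0.772, -0.044] dr [0.0001, -0.0001, -0.0187] rows 2
[ 580. -115.   31.] 3.8 dp [0.571, -0.772, 0.0] dr [0.0001, -0.0001, -0.0187] rows 1
[ 630. -112.   31.] 3.8 dp [0.819, -0.802, 0.0] dr [0.0001, -0.0001, -0.0187] rows 1
```

>>> apply_moves(
  increments=[
    {"delta_pos":[0,0,-0.2],"dr":[0,0,0],"fingers":0.35},
    {"delta_pos":[0,0,-0.394],"dr":[0,0,0],"fingers":0.35},
    {"delta_pos":[0.15,-0.2,-0.394],"dr":[0,0,-0.0187],"fingers":0.35},
    {"delta_pos":[0.3,-0.4,-0.394],"dr":[0,0,-0.0187],"fingers":0.35},
    {"delta_pos":[0.45,-0.6,-0.394],"dr":[0,0,-0.0187],"fingers":0.35},
    {"delta_pos":[0.571,-0.772,-0.394],"dr":[0,0,-0.0187],"fingers":0.35},
    {"delta_pos":[0.571,-0.772,-0.3],"dr":[0,0,-0.0187],"fingers":0.35},
    {"delta_pos":[0.571,-0.772,-0.2],"dr":[0,0,-0.0187],"fingers":0.35},
    {"delta_pos":[0.571,-0.772,-0.2],"dr":[0,0,-0.0187],"fingers":0.35},
    {"delta_pos":[0.571,-0.772,-0.2],"dr":[0,0,-0.0187],"fingers":0.35},
  ],
)

```text
clock: 10.52
tool_pos: [579.4, -116.0, 70.9]
orientation: [3.14, 0.101, -0.0]
contact_force: [-0.0, -0.2, -1.2]
finger_gap: 0.458
finger_force: 39.8
```

```bash
python3 -c "
from h import *
s=snap('side','side4.png')
plan([rw(-92,-82.5,31.5,0),rw(-42,-82.5,31.5,0)])"
```

```text
t 10.57 at [ 579.8 -115.8   71.3] yaw 3.71 gap 40.1 q7 -1.48 F [-0.049  0.494 -1.994]
[ 580. -115.   32.] 3.8 dp [0.0, -0.003, 0.199] dr [0.0001, -0.0001, -0.0002] rows 1
[ 630. -112.   32.] 3.8 dp [0.25, -0.003, 0.199] dr [0.0001, -0.0001, -0.0002] rows 1
```

View pics/side4.png

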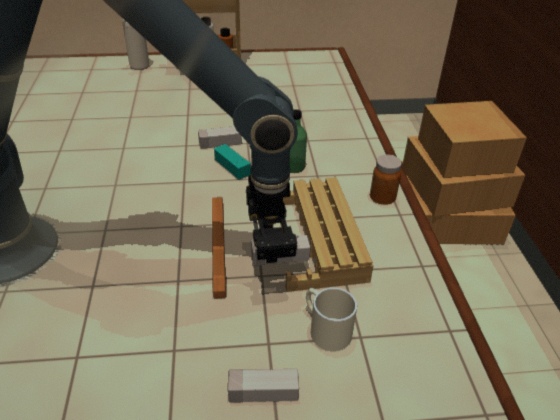

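The tin is held in front of lane -82.5 at about (275,258), and the bar lies at (218,245). Lowering and sliding in.

>>> apply_moves(
  increments=[
    {"delta_pos":[0,-0.003,0.12],"dr":[0,0,0],"fingers":0.35},
    {"delta_pos":[0,-0.003,0.198],"dr":[0,0,0],"fingers":0.35},
    {"delta_pos":[0,-0.003,0.198],"dr":[0,0,0],"fingers":0.35},
    {"delta_pos":[0.05,-0.003,0.198],"dr":[0,0,0],"fingers":0.35},
    {"delta_pos":[0.1,-0.003,0.198],"dr":[0,0,0],"fingers":0.35},
    {"delta_pos":[0.15,-0.003,0.198],"dr":[0,0,0],"fingers":0.35},
    {"delta_pos":[0.2,-0.003,0.198],"dr":[0,0,0],"fingers":0.35},
    {"delta_pos":[0.25,-0.003,0.198],"dr":[0,0,0],"fingers":0.35},
    {"delta_pos":[0.25,-0.003,0.198],"dr":[0,0,0],"fingers":0.35},
  ],
)

```text
clock: 11.7
tool_pos: [630.5, -111.0, 31.2]
orientation: [-3.14, -0.104, -0.001]
contact_force: [0.1, 0.5, -1.5]
finger_gap: 0.456
finger_force: 39.9
```

```bash
python3 -c "
from h import *
plan([rw(-42,-82.5,90,0),rw(-115,-82.5,90,0),rw(-115,-82.5,24,0),rw(-29,-82.5,24,0)])"
```

```text
t 11.7 at [ 630.5 -111.    31.2] yaw 3.78 gap 39.7 q7 -1.5 F [ 0.117  0.481 -1.461]
[ 630. -112.   90.] 3.8 dp [-0.004, 0.004, -0.294] dr [-0.0, -0.0001, -0.0] rows 2
[ 557. -117.   90.] 3.8 dp [-0.369, 0.004, -0.295] dr [-0.0, -0.0001, -0.0] rows 2
[ 557. -117.   24.] 3.8 dp [-0.369, 0.004, 0.035] dr [-0.0, -0.0001, -0.0] rows 2
[ 643. -111.   24.] 3.8 dp [0.061, 0.004, 0.036] dr [-0.0, -0.0001, -0.0] rows 2
```

>>> apply_moves(
  increments=[
    {"delta_pos":[0,0,0],"dr":[0,0,0],"fingers":0.6},
    {"delta_pos":[0,0,0],"dr":[0,0,0],"fingers":0.6},
    {"delta_pos":[0,0,-0.15],"dr":[0,0,0],"fingers":0.6},
    {"delta_pos":[0,0,-0.3],"dr":[0,0,0],"fingers":0.5},
    {"delta_pos":[-0.2,0,-0.3],"dr":[0,0,0],"fingers":0.1},
    {"delta_pos":[-0.38,0,-0.3],"dr":[0,0,0],"fingers":0},
    {"delta_pos":[-0.38,0,-0.3],"dr":[0,0,0],"fingers":0},
    {"delta_pos":[-0.38,0,-0.1],"dr":[0,0,0],"fingers":0},
    {"delta_pos":[-0.38,0,0.03],"dr":[0,0,0],"fingers":0},
    {"delta_pos":[-0.38,0,0.03],"dr":[0,0,0],"fingers":0},
  ],
)

```text
clock: 12.95
tool_pos: [553.1, -115.9, 23.6]
orientation: [-3.139, -0.104, 0.005]
contact_force: [0.5, 1.2, -0.3]
finger_gap: 0.011
finger_force: 0.0
```

>>> apply_moves(
  increments=[
    {"delta_pos":[0.09,0,0],"dr":[0,0,0],"fingers":0},
    {"delta_pos":[0.17,0,0],"dr":[0,0,0],"fingers":0},
    {"delta_pos":[0.25,0,0],"dr":[0,0,0],"fingers":0},
    {"delta_pos":[0.31,0,0],"dr":[0,0,0],"fingers":0},
    {"delta_pos":[0.36,0,0],"dr":[0,0,0],"fingers":0},
    {"delta_pos":[0.4,0,0],"dr":[0,0,0],"fingers":0},
    {"delta_pos":[0.42,0,0],"dr":[0,0,0],"fingers":0},
    {"delta_pos":[0.43,0,0],"dr":[0,0,0],"fingers":0},
    {"delta_pos":[0.43,0,0],"dr":[0,0,0],"fingers":0},
  ],
)

```text
clock: 14.08
tool_pos: [639.6, -110.7, 25.1]
orientation: [3.14, 0.103, 0.001]
contact_force: [0.6, 1.0, 0.3]
finger_gap: 0.01
finger_force: 0.0
```

```bash
python3 -c "
from h import *
p=ctrl.read_state()['tool_pos']; print(rot([0,0,-RY])[:2,:2]@(p[:2]-RS))
plan([rw(-29,-82.5,24,0)])"
```

```text
[-32.025 -81.817]
t 14.07 at [ 639.6 -110.7   25.1] yaw 3.76 gap 0.8 q7 -1.5 F [0.613 0.964 0.34 ]
[ 643. -111.   24.] 3.8 dp [0.015, 0.003, 0.006] dr [0.0, -0.0001, -0.0001] rows 1
```

>>> apply_moves(
  increments=[
    {"delta_pos":[0.01,0,0],"dr":[0,0,0],"fingers":0},
    {"delta_pos":[0.02,0,0],"dr":[0,0,0],"fingers":0},
    {"delta_pos":[0.02,0,0],"dr":[0,0,0],"fingers":0},
  ],
)

```text
clock: 14.45
tool_pos: [642.8, -110.5, 25.0]
orientation: [3.14, 0.103, -0.003]
contact_force: [-2.0, 0.0, 1.4]
finger_gap: 0.004
finger_force: 1.6
```

>>> apply_moves(
  increments=[
    {"delta_pos":[0.01,0,0],"dr":[0,0,0],"fingers":0},
    {"delta_pos":[0.02,0,0],"dr":[0,0,0],"fingers":0},
    {"delta_pos":[0.02,0,0],"dr":[0,0,0],"fingers":0},
  ],
)

```text
clock: 14.82
tool_pos: [642.8, -110.5, 24.5]
orientation: [-3.14, -0.102, 0.017]
contact_force: [-12.2, 0.1, 7.8]
finger_gap: 0.007
finger_force: 5.9
```

```bash
python3 -c "
from h import *
p=ctrl.read_state()['tool_pos']; print(rot([0,0,-RY])[:2,:2]@(p[:2]-RS))
a=-3.8
c=np.array([542.8,-404.3]); g=c-rot([0,0,np.radians(a)])[:2,:2]@[22,0]
plan([rw(-80,-82.5,25,0),rw(-100,-82.5,140,0),(*g,140,a),(*g,80,a)])"
```

```text
[-28.867 -81.881]
t 14.82 at [ 642.8 -110.5   24.5] yaw 3.72 gap 0.6 q7 -1.51 F [-12.177   0.082   7.798]
[ 592. -114.   25.] 3.8 dp [-0.256, 0.003, 0.0] dr [-0.0001, 0.0017, -0.0002] rows 1
[ 572. -116.  140.] 3.8 dp [-0.362, 0.003, -0.574] dr [-0.0001, 0.0017, -0.0002] rows 3
[ 536. -317.  140.] -3.8 dp [-0.605, 0.994, -0.571] dr [0.0, 0.0017, 0.0209] rows 4
-- new call
[ 521. -403.  140.] -3.8 dp [-0.048, 0.435, 0.0] dr [0.0, 0.0, 0.0] rows 2
[ 521. -403.   80.] -3.8 dp [-0.048, 0.435, 0.3] dr [0.0, 0.0, 0.0] rows 2
```

>>> apply_moves(
  increments=[
    {"delta_pos":[-0.15,0,0],"dr":[0,0,0],"fingers":0},
    {"delta_pos":[-0.28,0,0],"dr":[0,0,0],"fingers":0},
    {"delta_pos":[-0.38,0,-0.25],"dr":[0,0,0],"fingers":0.3},
    {"delta_pos":[-0.38,0,-0.57],"dr":[0,0,0],"fingers":0.8},
    {"delta_pos":[-0.38,0,-0.57],"dr":[0,0,0],"fingers":0.8},
    {"delta_pos":[-0.62,0.994,-0.57],"dr":[0,0,0.0209],"fingers":0.8},
    {"delta_pos":[-0.62,0.994,-0.57],"dr":[0,0,0.0209],"fingers":0.8},
    {"delta_pos":[-0.62,0.994,-0.57],"dr":[0,0,0.0209],"fingers":0.8},
    {"delta_pos":[-0.62,0.994,-0.57],"dr":[0,0,0.0209],"fingers":0.8},
    {"delta_pos":[-0.62,0.994,-0.57],"dr":[0,0,0.0209],"fingers":0.8},
  ],
)

```text
clock: 16.08
tool_pos: [536.5, -317.6, 138.4]
orientation: [-3.14, 0.107, 0.0]
contact_force: [0.5, 1.3, -0.5]
finger_gap: 0.776
finger_force: 0.0
```

```bash
cat >> h.py <<'E'
def tins(s):
    """grey-lid low-saturation blobs bright: body of tin top faces"""
    hsv=cv2.cvtColor(s['img'],cv2.COLOR_RGB2HSV); m=((hsv[:,:,1]<34)&(hsv[:,:,2]>95)).astype(np.uint8)
    m=cv2.morphologyEx(m,cv2.MORPH_OPEN,np.ones((3,3)))
    n,l,st,c=cv2.connectedComponentsWithStats(m)
    for i in range(1,n):
        if 150<st[i,4]<2500:
            ys,xs=np.nonzero(l==i); print('blob',c[i].round(0),st[i,4],rect(s,np.c_[xs,ys],40))
E
python3 -c "
from h import *
s=snap('top','top5.png'); tins(s)
a=-3.8
c=np.array([542.8,-404.3]); g=c-rot([0,0,np.radians(a)])[:2,:2]@[22,0]
plan([(*g,100,a),(*g,30,a)])"
```

```text
blob [407. 172.] 251 (array([ 683.456, -283.559]), [30.739885330200195, 52.88351058959961], 177.07171630859375)
blob [117. 261.] 584 (array([492.485, 407.472]), [35.249393463134766, 92.4813003540039], 7.655553340911865)
t 16.12 at [ 537.3 -315.3  138.5] yaw -3.72 gap 68.2 q7 -1.22 F [-0.122  0.805  0.057]
[ 521. -403.  100.] -3.8 dp [-0.053, 0.442, 0.192] dr [-0.0002, -0.0, 0.0002] rows 2
[ 521. -403.   30.] -3.8 dp [-0.053, 0.443, 0.542] dr [-0.0002, -0.0, 0.0002] rows 2
```

View pics/top5.png

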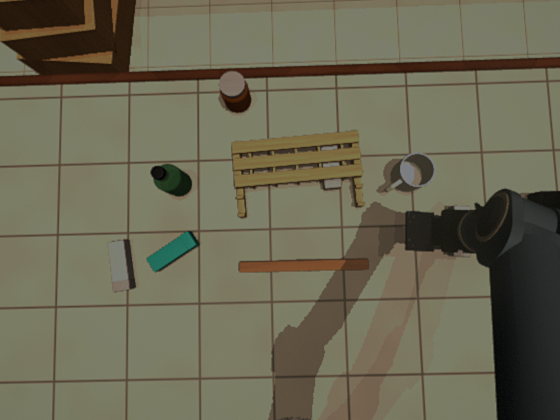

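Tin 1 is home in the right lane (332,168). The next tin is unmoved, its end visible at (462,210), and the bar is at (303,266).

>>> apply_moves(
  increments=[
    {"delta_pos":[-0.053,0.443,0.1],"dr":[0,0,0],"fingers":0.85},
    {"delta_pos":[-0.053,0.443,0.19],"dr":[0,0,0],"fingers":0.85},
    {"delta_pos":[-0.053,0.443,0.19],"dr":[0,0,0],"fingers":0.85},
    {"delta_pos":[-0.053,0.443,0.38],"dr":[0,0,0],"fingers":0.85},
    {"delta_pos":[-0.053,0.443,0.54],"dr":[0,0,0],"fingers":0.85},
    {"delta_pos":[-0.053,0.443,0.54],"dr":[0,0,0],"fingers":0.85},
    {"delta_pos":[-0.053,0.443,0.54],"dr":[0,0,0],"fingers":0.35},
    {"delta_pos":[-0.053,0.443,0.54],"dr":[0,0,0],"fingers":0.35},
    {"delta_pos":[-0.053,0.443,0.54],"dr":[0,0,0],"fingers":0.35},
    {"delta_pos":[-0.053,0.443,0.54],"dr":[0,0,0],"fingers":0.35},
    {"delta_pos":[-0.053,0.443,0.54],"dr":[0,0,0],"fingers":0.35},
  ],
)

```text
clock: 17.5
tool_pos: [520.6, -404.7, 31.8]
orientation: [3.139, -0.104, 0.001]
contact_force: [-0.5, -0.1, 2.3]
finger_gap: 0.461
finger_force: 40.0
```

```bash
python3 -c "
from h import *
st=ctrl.read_state();p=st['tool_pos']
plan([(p[0],p[1],120,-3.8),rw(-92,-27.5,120,0),rw(-92,-27.5,p[2]+40,0)])"
```

```text
t 17.5 at [ 520.6 -404.7   31.8] yaw -3.78 gap 40.1 q7 -1.09 F [-0.505 -0.063  2.315]
[ 521. -405.  120.] -3.8 dp [0.0, 0.0, -0.441] dr [0.0001, -0.0001, 0.0001] rows 2
[ 553. -207.  120.] 3.8 dp [0.095, -0.998, -0.442] dr [0.0001, -0.0001, -0.021] rows 4
-- new call
[576. -60. 120.] 3.8 dp [0.166, -0.722, 0.0] dr [0.0, 0.0, 0.0] rows 3
[576. -60.  72.] 3.8 dp [0.166, -0.722, 0.241] dr [0.0, 0.0, 0.0] rows 1
```

>>> apply_moves(
  increments=[
    {"delta_pos":[0,0,-0.2],"dr":[0,0,0],"fingers":0.35},
    {"delta_pos":[0,0,-0.45],"dr":[0,0,0],"fingers":0.35},
    {"delta_pos":[0,0,-0.6],"dr":[0,0,0],"fingers":0.35},
    {"delta_pos":[-0.1,-0.25,-0.6],"dr":[0,0,-0.021],"fingers":0.35},
    {"delta_pos":[-0.1,-0.5,-0.6],"dr":[0,0,-0.021],"fingers":0.35},
    {"delta_pos":[0,-0.75,-0.6],"dr":[0,0,-0.021],"fingers":0.35},
    {"delta_pos":[0.095,-0.998,-0.6],"dr":[0,0,-0.021],"fingers":0.35},
    {"delta_pos":[0.095,-0.998,-0.6],"dr":[0,0,-0.021],"fingers":0.35},
  ],
)

```text
clock: 18.5
tool_pos: [554.4, -199.9, 150.9]
orientation: [-3.136, -0.119, -0.001]
contact_force: [-0.3, 0.2, -2.6]
finger_gap: 0.46
finger_force: 40.0
```

>>> apply_moves(
  increments=[
    {"delta_pos":[0.06,-0.25,0],"dr":[0,0,0],"fingers":0.35},
    {"delta_pos":[0.12,-0.5,0],"dr":[0,0,0],"fingers":0.35},
    {"delta_pos":[0.166,-0.722,0],"dr":[0,0,0],"fingers":0.35},
    {"delta_pos":[0.166,-0.722,0.2],"dr":[0,0,0],"fingers":0.35},
    {"delta_pos":[0.166,-0.722,0.4],"dr":[0,0,0],"fingers":0.35},
    {"delta_pos":[0.166,-0.722,0.4],"dr":[0,0,0],"fingers":0.35},
    {"delta_pos":[0.166,-0.722,0.4],"dr":[0,0,0],"fingers":0.35},
  ],
)

```text
clock: 19.38
tool_pos: [576.8, -60.8, 72.2]
orientation: [3.14, 0.103, 0.002]
contact_force: [0.3, 0.4, -1.7]
finger_gap: 0.454
finger_force: 40.0
```

```bash
python3 -c "
from h import *
plan([rw(-92,-27.5,32,0),rw(-42,-27.5,32,0)])
snap('side','side6.png')"
```

```text
t 19.38 at [576.8 -60.8  72.2] yaw 3.74 gap 39.5 q7 -1.59 F [ 0.296  0.389 -1.653]
[576. -60.  32.] 3.8 dp [-0.003, -0.002, 0.201] dr [0.0001, -0.0002, -0.0001] rows 1
[626. -57.  32.] 3.8 dp [0.247, -0.002, 0.201] dr [0.0001, -0.0002, -0.0001] rows 1
```

View pics/side6.png

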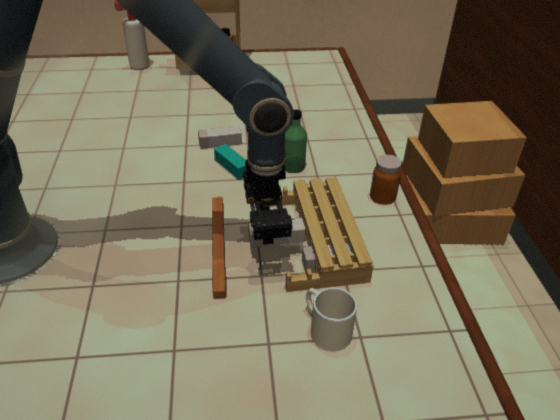

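Tin 2 is held in front of the lane next to the first, whose near end shows at (309,258). Inserting.

>>> apply_moves(
  increments=[
    {"delta_pos":[0,-0.002,0.12],"dr":[0,0,0],"fingers":0.35},
    {"delta_pos":[0,-0.002,0.2],"dr":[0,0,0],"fingers":0.35},
    {"delta_pos":[0,-0.002,0.2],"dr":[0,0,0],"fingers":0.35},
    {"delta_pos":[0.05,-0.002,0.2],"dr":[0,0,0],"fingers":0.35},
    {"delta_pos":[0.1,-0.002,0.2],"dr":[0,0,0],"fingers":0.35},
    {"delta_pos":[0.15,-0.002,0.2],"dr":[0,0,0],"fingers":0.35},
    {"delta_pos":[0.2,-0.002,0.2],"dr":[0,0,0],"fingers":0.35},
    {"delta_pos":[0.247,-0.002,0.2],"dr":[0,0,0],"fingers":0.35},
    {"delta_pos":[0.247,-0.002,0.2],"dr":[0,0,0],"fingers":0.35},
  ],
)

```text
clock: 20.55
tool_pos: [626.2, -56.3, 31.1]
orientation: [-3.14, -0.104, -0.001]
contact_force: [-0.5, 0.1, -2.0]
finger_gap: 0.455
finger_force: 40.0
```

>>> apply_moves(
  increments=[
    {"delta_pos":[0,0,0],"dr":[0,0,0],"fingers":0.6},
    {"delta_pos":[0,0,0],"dr":[0,0,0],"fingers":0.6},
    {"delta_pos":[0,0,-0.15],"dr":[0,0,0],"fingers":0.6},
    {"delta_pos":[0,0,-0.3],"dr":[0,0,0],"fingers":0.5},
    {"delta_pos":[-0.2,0,-0.3],"dr":[0,0,0],"fingers":0.1},
    {"delta_pos":[-0.38,0,-0.3],"dr":[0,0,0],"fingers":0},
    {"delta_pos":[-0.38,0,-0.3],"dr":[0,0,0],"fingers":0},
    {"delta_pos":[-0.38,0,-0.1],"dr":[0,0,0],"fingers":0},
    {"delta_pos":[-0.38,0,0.03],"dr":[0,0,0],"fingers":0},
    {"delta_pos":[-0.38,0,0.03],"dr":[0,0,0],"fingers":0},
  ],
)

```text
clock: 21.8
tool_pos: [548.9, -61.3, 23.7]
orientation: [-3.139, -0.104, 0.005]
contact_force: [0.5, 0.7, 0.9]
finger_gap: 0.011
finger_force: 0.0
```

```bash
python3 -c "
from h import *
plan([rw(-29,-27.5,24,0)])"
```

```text
t 21.8 at [548.9 -61.3  23.7] yaw 3.81 gap 1.0 q7 -1.61 F [0.498 0.664 0.883]
[639. -56.  24.] 3.8 dp [0.452, 0.005, -0.003] dr [-0.0001, 0.0005, 0.0001] rows 2
```

>>> apply_moves(
  increments=[
    {"delta_pos":[0.09,0,0],"dr":[0,0,0],"fingers":0},
    {"delta_pos":[0.17,0,0],"dr":[0,0,0],"fingers":0},
    {"delta_pos":[0.25,0,0],"dr":[0,0,0],"fingers":0},
    {"delta_pos":[0.31,0,0],"dr":[0,0,0],"fingers":0},
    {"delta_pos":[0.36,0,0],"dr":[0,0,0],"fingers":0},
    {"delta_pos":[0.4,0,0],"dr":[0,0,0],"fingers":0},
    {"delta_pos":[0.42,0,0],"dr":[0,0,0],"fingers":0},
    {"delta_pos":[0.44,0,0],"dr":[0,0,0],"fingers":0},
    {"delta_pos":[0.455,0,0],"dr":[0,0,0],"fingers":0},
    {"delta_pos":[0.46,0,0],"dr":[0,0,0],"fingers":0},
    {"delta_pos":[0.46,0,0],"dr":[0,0,0],"fingers":0},
  ],
)

```text
clock: 23.18
tool_pos: [639.3, -55.6, 24.8]
orientation: [3.14, 0.104, -0.007]
contact_force: [-4.6, -0.2, 2.7]
finger_gap: 0.005
finger_force: 2.8
```

```bash
python3 -c "
from h import *
p=ctrl.read_state()['tool_pos']; print(rot([0,0,-RY])[:2,:2]@(p[:2]-RS))
s=snap('top'); tins(s)
a=187.4
c=np.array([481.8,402.5]); g=c-rot([0,0,np.radians(a-180)])[:2,:2]@[22,0]
plan([rw(-70,-27.5,25,0),rw(-80,-27.5,150,0),(*g,150,a),(*g,80,a)])"
```

```text
[-28.768 -26.832]
blob [407. 172.] 257 (array([ 684.585, -283.617]), [30.739885330200195, 55.146026611328125], 177.07171630859375)
blob [117. 261.] 584 (array([492.374, 407.243]), [35.396240234375, 92.7628173828125], 7.654773712158203)
t 23.23 at [639.3 -55.6  24.8] yaw 3.79 gap 0.5 q7 -1.61 F [-5.41   0.014  2.813]
[598. -59.  25.] 3.8 dp [-0.206, 0.003, 0.0] dr [0.0, 0.0007, 0.0] rows 1
[588. -60. 150.] 3.8 dp [-0.259, 0.003, -0.625] dr [0.0, 0.0007, 0.0] rows 3
[534. 136. 150.] 187.4 dp [-0.466, -0.989, -0.624] dr [0.0011, 0.0, 0.49] rows 17
-- new call
[480. 330. 150.] 187.4 dp [0.144, 0.997, 0.0] dr [0.0, 0.0, 0.0] rows 4
-- new call
[460. 400. 150.] 187.4 dp [0.052, 0.36, 0.0] dr [0.0, 0.0, 0.0] rows 2
[460. 400.  80.] 187.4 dp [0.052, 0.36, 0.35] dr [0.0, 0.0, 0.0] rows 2
```

>>> apply_moves(
  increments=[
    {"delta_pos":[-0.12,0,0],"dr":[0,0,0],"fingers":0},
    {"delta_pos":[-0.22,0,0],"dr":[0,0,0],"fingers":0},
    {"delta_pos":[-0.26,0,-0.3],"dr":[0,0,0],"fingers":0.4},
    {"delta_pos":[-0.26,0,-0.63],"dr":[0,0,0],"fingers":0.8},
    {"delta_pos":[-0.26,0,-0.63],"dr":[0,0,-0.25],"fingers":0.8},
    {"delta_pos":[-0.47,-0.99,-0.63],"dr":[0,0,-0.25],"fingers":0.8},
    {"delta_pos":[-0.47,-0.99,-0.63],"dr":[0,0,-0.25],"fingers":0.8},
    {"delta_pos":[-0.47,-0.99,-0.63],"dr":[0,0,-0.25],"fingers":0.8},
    {"delta_pos":[-0.47,-0.99,-0.63],"dr":[0,0,-0.25],"fingers":0.8},
    {"delta_pos":[-0.47,-0.99,-0.63],"dr":[0,0,-0.25],"fingers":0.8},
    {"delta_pos":[-0.47,-0.99,-0.63],"dr":[0,0,-0.25],"fingers":0.8},
    {"delta_pos":[-0.47,-0.99,-0.63],"dr":[0,0,-0.25],"fingers":0.8},
  ],
)

```text
clock: 24.72
tool_pos: [534.9, 136.3, 151.4]
orientation: [2.219, 2.223, 0.003]
contact_force: [-0.8, -0.2, -0.7]
finger_gap: 0.797
finger_force: 0.0
```

```bash
python3 -c "
from h import *
s=snap('top'); tins(s)
a=187.5
c=np.array([481.8,402.5]); g=c-rot([0,0,np.radians(a-180)])[:2,:2]@[22,0]
plan([(*g,150,a),(*g,80,a)])"
```

```text
blob [407. 172.] 254 (array([ 684.562, -283.574]), [30.75889778137207, 55.059349060058594], 176.90438079833984)
blob [117. 261.] 584 (array([492.492, 407.421]), [35.186279296875, 92.44390869140625], 7.788843154907227)
t 24.77 at [534.9 136.1 151.3] yaw 90.3 gap 69.5 q7 -0.6 F [ 0.208  0.13  -0.081]
[478. 335. 150.] 187.5 dp [0.996, -0.277, 0.005] dr [0.0002, 0.0001, -0.27] rows 10
-- new call
[460. 400. 150.] 187.5 dp [0.049, 0.332, 0.002] dr [0.0, 0.0, 0.0] rows 2
[460. 400.  80.] 187.5 dp [0.049, 0.332, 0.352] dr [0.0, 0.0, 0.0] rows 2
```

>>> apply_moves(
  increments=[
    {"delta_pos":[0.996,-0.277,0.005],"dr":[0,0,-0.27],"fingers":0.85},
    {"delta_pos":[0.996,-0.277,0.005],"dr":[0,0,-0.27],"fingers":0.85},
    {"delta_pos":[0.996,-0.277,0.005],"dr":[0,0,-0.27],"fingers":0.85},
    {"delta_pos":[0.996,-0.277,0.005],"dr":[0,0,-0.27],"fingers":0.85},
    {"delta_pos":[0.996,-0.277,0.005],"dr":[0,0,-0.27],"fingers":0.85},
    {"delta_pos":[0.996,-0.277,0.005],"dr":[0,0,-0.27],"fingers":0.85},
    {"delta_pos":[0.996,-0.277,0.005],"dr":[0,0,-0.27],"fingers":0.85},
    {"delta_pos":[0.996,-0.277,0.005],"dr":[0,0,-0.27],"fingers":0.85},
    {"delta_pos":[0.996,-0.277,0.005],"dr":[0,0,-0.27],"fingers":0.85},
    {"delta_pos":[0.996,-0.277,0.005],"dr":[0,0,-0.27],"fingers":0.85},
    {"delta_pos":[0.996,-0.277,0.005],"dr":[0,0,-0.27],"fingers":0.85},
  ],
)

```text
clock: 26.15
tool_pos: [480.1, 335.4, 150.1]
orientation: [-0.184, 3.136, 0.0]
contact_force: [0.2, 0.8, -0.2]
finger_gap: 0.848
finger_force: 0.0
```

```bash
python3 -c "
from h import *
s=snap('side'); cv2.imwrite('pics/side7.png',cv2.resize(s['img'][60:260,120:360,::-1],None,fx=2,fy=2))
s=snap('top'); tins(s)
a=187.5
c=np.array([481.8,403.5]); g=c-rot([0,0,np.radians(a-180)])[:2,:2]@[22,0]
plan([(*g,150,a),(*g,80,a),(*g,31,a)])"
```

```text
blob [407. 172.] 254 (array([ 684.562, -283.574]), [30.75889778137207, 55.059349060058594], 176.90438079833984)
t 26.25 at [480.  335.5 150.2] yaw -173.19 gap 73.7 q7 0.48 F [ 0.204 -0.109 -0.111]
[460. 401. 150.] 187.5 dp [0.061, 0.335, 0.001] dr [-0.0, 0.0001, -0.0019] rows 2
[460. 401.  80.] 187.5 dp [0.061, 0.335, 0.351] dr [-0.0, 0.0001, -0.0019] rows 2
[460. 401.  31.] 187.5 dp [0.061, 0.335, 0.596] dr [-0.0, 0.0001, -0.0019] rows 1
```

View pics/side7.png

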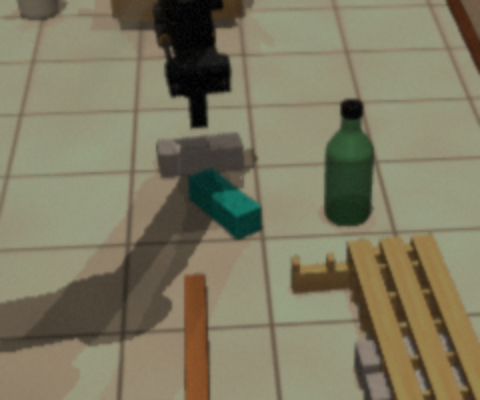

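The third grey tin lies at crop (200,155), behind the turquoise one and unmoved. Gripping it.

>>> apply_moves(
  increments=[
    {"delta_pos":[0.061,0.335,0],"dr":[0,0,-0.002],"fingers":0.75},
    {"delta_pos":[0.061,0.335,0],"dr":[0,0,-0.002],"fingers":0.75},
    {"delta_pos":[0.061,0.335,0.2],"dr":[0,0,-0.002],"fingers":0.75},
    {"delta_pos":[0.061,0.335,0.35],"dr":[0,0,-0.002],"fingers":0.75},
    {"delta_pos":[0.061,0.335,0.48],"dr":[0,0,-0.002],"fingers":0.75},
    {"delta_pos":[0.061,0.335,0.596],"dr":[0,0,-0.002],"fingers":0.75},
    {"delta_pos":[0.061,0.335,0.596],"dr":[0,0,-0.002],"fingers":0.75},
    {"delta_pos":[0.061,0.335,0.596],"dr":[0,0,-0.002],"fingers":0.35},
    {"delta_pos":[0.061,0.335,0.596],"dr":[0,0,-0.002],"fingers":0.35},
    {"delta_pos":[0.061,0.335,0.596],"dr":[0,0,-0.002],"fingers":0.35},
    {"delta_pos":[0.061,0.335,0.596],"dr":[0,0,-0.002],"fingers":0.35},
    {"delta_pos":[0.061,0.335,0.596],"dr":[0,0,-0.002],"fingers":0.35},
  ],
)

```text
clock: 27.75
tool_pos: [459.9, 401.2, 31.8]
orientation: [-0.21, 3.133, 0.002]
contact_force: [-0.1, 1.0, 4.8]
finger_gap: 0.458
finger_force: 39.9
```

```bash
python3 -c "
from h import *
st=ctrl.read_state();p=st['tool_pos']
plan([(p[0],p[1],150,187.5),rw(-92,82.5,150,180),rw(-92,82.5,p[2]+40,180)])"
```

```text
t 27.75 at [459.9 401.2  31.8] yaw -172.34 gap 39.8 q7 0.29 F [-0.054  1.038  4.806]
[460. 401. 150.] 187.5 dp [-0.001, 0.001, -0.591] dr [0.0002, 0.0002, 0.0004] rows 3
[520. 208. 150.] 183.8 dp [-0.169, -0.998, -0.592] dr [0.0002, 0.0002, 0.0108] rows 4
-- new call
[569.  49. 150.] 183.8 dp [-0.193, -0.806, 0.0] dr [0.0, 0.0, 0.0] rows 3
[569.  49.  72.] 183.8 dp [-0.193, -0.806, 0.391] dr [0.0, 0.0, 0.0] rows 2
```

>>> apply_moves(
  increments=[
    {"delta_pos":[0,0,-0.2],"dr":[0,0,0],"fingers":0.35},
    {"delta_pos":[0,0,-0.4],"dr":[0,0,0],"fingers":0.35},
    {"delta_pos":[0,0,-0.59],"dr":[0,0,0],"fingers":0.35},
    {"delta_pos":[-0.04,-0.25,-0.59],"dr":[0,0,0.0108],"fingers":0.35},
    {"delta_pos":[-0.08,-0.5,-0.59],"dr":[0,0,0.0108],"fingers":0.35},
    {"delta_pos":[-0.12,-0.75,-0.59],"dr":[0,0,0.0108],"fingers":0.35},
    {"delta_pos":[-0.169,-0.998,-0.59],"dr":[0,0,0.0108],"fingers":0.35},
    {"delta_pos":[-0.169,-0.998,-0.59],"dr":[0,0,0.0108],"fingers":0.35},
  ],
)

```text
clock: 28.75
tool_pos: [521.3, 200.5, 147.1]
orientation: [0.089, -3.138, 0.008]
contact_force: [-0.4, 1.0, -1.6]
finger_gap: 0.456
finger_force: 39.9
```

>>> apply_moves(
  increments=[
    {"delta_pos":[-0.06,-0.25,0],"dr":[0,0,0],"fingers":0.35},
    {"delta_pos":[-0.12,-0.5,0],"dr":[0,0,0],"fingers":0.35},
    {"delta_pos":[-0.193,-0.806,0],"dr":[0,0,0],"fingers":0.35},
    {"delta_pos":[-0.193,-0.806,0.2],"dr":[0,0,0],"fingers":0.35},
    {"delta_pos":[-0.193,-0.806,0.39],"dr":[0,0,0],"fingers":0.35},
    {"delta_pos":[-0.193,-0.806,0.39],"dr":[0,0,0],"fingers":0.35},
    {"delta_pos":[-0.193,-0.806,0.39],"dr":[0,0,0],"fingers":0.35},
  ],
)

```text
clock: 29.62
tool_pos: [569.4, 50.0, 72.0]
orientation: [-0.105, 3.139, 0.001]
contact_force: [0.2, 0.7, -2.2]
finger_gap: 0.455
finger_force: 39.9
```

```bash
python3 -c "
from h import *
plan([rw(-92,82.5,32,180),rw(-42,82.5,32,180)])
snap('side','side8.png')"
```

```text
t 29.62 at [569.4  50.   72. ] yaw -176.15 gap 39.6 q7 0.87 F [ 0.246  0.671 -2.241]
[569.  49.  32.] 183.8 dp [0.003, -0.003, 0.2] dr [0.0001, 0.0002, 0.0002] rows 1
[619.  53.  32.] 183.8 dp [-0.247, -0.004, 0.2] dr [0.0001, 0.0002, 0.0002] rows 1
```

View pics/side8.png

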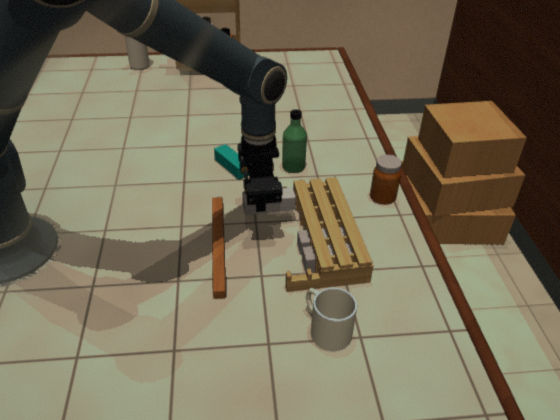

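Tin 3 is held in front of the left lane at about (270,200), with the other two homed at (305,245). Inserting and pushing home.

>>> apply_moves(
  increments=[
    {"delta_pos":[0.002,-0.003,0.12],"dr":[0,0,0],"fingers":0.35},
    {"delta_pos":[0.002,-0.003,0.2],"dr":[0,0,0],"fingers":0.35},
    {"delta_pos":[0.002,-0.003,0.2],"dr":[0,0,0],"fingers":0.35},
    {"delta_pos":[-0.05,-0.003,0.2],"dr":[0,0,0],"fingers":0.35},
    {"delta_pos":[-0.1,-0.003,0.2],"dr":[0,0,0],"fingers":0.35},
    {"delta_pos":[-0.15,-0.003,0.2],"dr":[0,0,0],"fingers":0.35},
    {"delta_pos":[-0.2,-0.003,0.2],"dr":[0,0,0],"fingers":0.35},
    {"delta_pos":[-0.247,-0.003,0.2],"dr":[0,0,0],"fingers":0.35},
    {"delta_pos":[-0.247,-0.003,0.2],"dr":[0,0,0],"fingers":0.35},
  ],
)

```text
clock: 30.8
tool_pos: [619.0, 51.5, 30.9]
orientation: [-0.103, 3.139, 0.0]
contact_force: [-0.5, 0.1, -3.1]
finger_gap: 0.461
finger_force: 40.0
```

>>> apply_moves(
  increments=[
    {"delta_pos":[0,0,0],"dr":[0,0,0],"fingers":0.6},
    {"delta_pos":[0,0,0],"dr":[0,0,0],"fingers":0.6},
    {"delta_pos":[0,0,-0.15],"dr":[0,0,0],"fingers":0.6},
    {"delta_pos":[0,0,-0.3],"dr":[0,0,0],"fingers":0.5},
    {"delta_pos":[0.2,0,-0.3],"dr":[0,0,0],"fingers":0.1},
    {"delta_pos":[0.38,0,-0.3],"dr":[0,0,0],"fingers":0},
    {"delta_pos":[0.38,0,-0.3],"dr":[0,0,0],"fingers":0},
    {"delta_pos":[0.38,0,-0.1],"dr":[0,0,0],"fingers":0},
    {"delta_pos":[0.38,0,0.03],"dr":[0,0,0],"fingers":0},
    {"delta_pos":[0.38,0,0.03],"dr":[0,0,0],"fingers":0},
  ],
)

```text
clock: 32.05
tool_pos: [542.0, 46.2, 23.7]
orientation: [0.103, -3.137, 0.0]
contact_force: [0.3, -0.0, 0.7]
finger_gap: 0.012
finger_force: 0.0
```

```bash
python3 -c "
from h import *
plan([rw(-29,82.5,24,180)])"
```

```text
t 32.05 at [542.   46.2  23.7] yaw -176.23 gap 1.0 q7 0.79 F [ 0.307 -0.028  0.689]
[632.  54.  24.] 183.8 dp [-0.451, 0.007, -0.003] dr [-0.0, -0.0004, -0.0] rows 2
```

>>> apply_moves(
  increments=[
    {"delta_pos":[-0.09,0.003,0],"dr":[0,0,0],"fingers":0},
    {"delta_pos":[-0.17,0.003,0],"dr":[0,0,0],"fingers":0},
    {"delta_pos":[-0.25,0.003,0],"dr":[0,0,0],"fingers":0},
    {"delta_pos":[-0.31,0.003,0],"dr":[0,0,0],"fingers":0},
    {"delta_pos":[-0.36,0.003,0],"dr":[0,0,0],"fingers":0},
    {"delta_pos":[-0.4,0.003,0],"dr":[0,0,0],"fingers":0},
    {"delta_pos":[-0.42,0.003,0],"dr":[0,0,0],"fingers":0},
    {"delta_pos":[-0.44,0.003,0],"dr":[0,0,0],"fingers":0},
    {"delta_pos":[-0.455,0.003,0],"dr":[0,0,0],"fingers":0},
    {"delta_pos":[-0.46,0.003,0],"dr":[0,0,0],"fingers":0},
    {"delta_pos":[-0.46,0.003,0],"dr":[0,0,0],"fingers":0},
  ],
)

```text
clock: 33.42
tool_pos: [632.3, 53.0, 24.7]
orientation: [0.104, -3.136, 0.002]
contact_force: [-6.2, -1.0, 3.7]
finger_gap: 0.004
finger_force: 3.0
```

```bash
cat >> h.py <<'E'
def bar(s,z,lo=190,hi=300):
    hsv=cv2.cvtColor(s['img'],cv2.COLOR_RGB2HSV)
    m=((hsv[:,:,0]<16)&(hsv[:,:,1]>140)&(hsv[:,:,2]>70)).astype(np.uint8); m[:lo]=0; m[hi:]=0; m[:,:220]=0; m[:,390:]=0
    ys,xs=np.nonzero(m); W=world(s,np.c_[xs,ys],z)[:,:2]; e=np.linalg.svd(W-W.mean(0),full_matrices=False)[2][0]
    print('bar',len(xs),W.mean(0),np.degrees(np.arctan2(e[1],e[0]))%180,rect(s,np.c_[xs,ys],z))
E
python3 -c "
from h import *
p=ctrl.read_state()['tool_pos']; print(rot([0,0,-RY])[:2,:2]@(p[:2]-RS))
plan([rw(-70,82.5,25,180),rw(-80,82.5,150,180),(471,60,150,90),(471,-29.5,100,90)])"
```

```text
[-28.53   81.956]
t 33.42 at [632.3  53.   24.7] yaw -176.21 gap 0.3 q7 0.88 F [-6.25  -1.033  3.717]
[591.  51.  25.] 183.8 dp [0.207, 0.003, -0.001] dr [-0.0002, -0.0006, 0.0] rows 1
[581.  50. 150.] 183.8 dp [0.26, 0.002, -0.625] dr [-0.0002, -0.0006, 0.0] rows 3
[471.  60. 150.] 90 dp [0.805, 0.088, -0.623] dr [-0.0006, -0.0003, 0.2605] rows 9
[471. -30. 100.] 90 dp [0.834, -0.359, -0.373] dr [-0.0006, -0.0003, 0.2605] rows 2
```

>>> apply_moves(
  increments=[
    {"delta_pos":[0.12,0,0],"dr":[0,0,0],"fingers":0},
    {"delta_pos":[0.22,0,0],"dr":[0,0,0],"fingers":0},
    {"delta_pos":[0.26,0,-0.3],"dr":[0,0,0],"fingers":0.2},
    {"delta_pos":[0.26,0,-0.62],"dr":[0,0,0],"fingers":0.46},
    {"delta_pos":[0.6,0.75,-0.62],"dr":[0,0,0.26],"fingers":0.46},
    {"delta_pos":[0.6,0.75,-0.62],"dr":[0,0,0.26],"fingers":0.46},
    {"delta_pos":[0.6,0.75,-0.62],"dr":[0,0,0.26],"fingers":0.46},
    {"delta_pos":[0.6,0.75,-0.62],"dr":[0,0,0.26],"fingers":0.46},
    {"delta_pos":[0.6,0.75,-0.62],"dr":[0,0,0.26],"fingers":0.46},
    {"delta_pos":[0.6,0.75,-0.62],"dr":[0,0,0.26],"fingers":0.46},
    {"delta_pos":[0.6,0.75,-0.62],"dr":[0,0,0.26],"fingers":0.46},
    {"delta_pos":[0.6,0.75,-0.62],"dr":[0,0,0.26],"fingers":0.46},
  ],
)

```text
clock: 34.92
tool_pos: [505.1, 195.1, 149.2]
orientation: [2.071, 2.361, 0.002]
contact_force: [0.2, 0.2, 0.7]
finger_gap: 0.457
finger_force: 0.0
```

```bash
python3 -c "
from h import *
s=snap('top'); bar(s,26,240,290)
cv2.imwrite('pics/top9.png',cv2.resize(s['img'][100:310,100:480,::-1],None,fx=2,fy=2,interpolation=cv2.INTER_CUBIC))
plan([(471,-29.5,100,90),(471,-29.5,22,90)])"
```

```text
bar 1292 [471.508 -32.152] 90.14983112526527 (array([471.482, -31.53 ]), [24.01491928100586, 304.5361633300781], 90.0766992866993)
t 34.98 at [505.2 195.2 149.4] yaw 97.29 gap 40.1 q7 -0.63 F [-0.651  0.282  0.504]
[474. -10. 104.] 90 dp [-1.0, -0.286, 0.225] dr [0.0003, -0.0, 0.0202] rows 4
-- new call
[471. -30. 100.] 90 dp [-0.095, -0.015, 0.021] dr [0.0, 0.0, 0.0] rows 1
[471. -30.  22.] 90 dp [-0.095, -0.015, 0.411] dr [0.0, 0.0, 0.0] rows 2
```

View pics/top9.png

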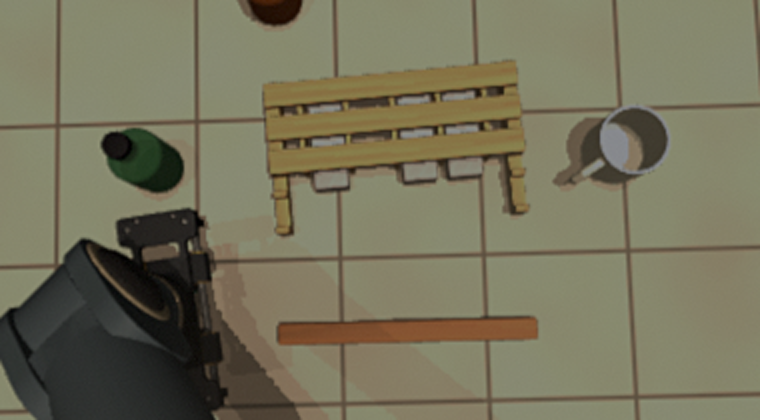

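All three tins are home (crop 332,180; 420,172; 465,168). The bar is at crop (408,331) and the supports run along crop (282,175–233) and (517,155–212). Checking the seat position from the prongs.

```bash
python3 -c "
from h import *
s=snap('top')
for u,v in [(280,182),(283,229),(515,160),(519,208)]:
  w=world(s,[(100+u/2-.25,100+v/2-.25)],48)[0]; print(w[:2],rot([0,0,-RY])[:2,:2]@(w[:2]-RS))
for x in(-22,-64,):
  for y in (142,-142): print(x,y,(pix(s,[[*ris(x,y),48]])-[[100,100]])*2)
cv2.imwrite('pics/crop10.png',np.hstack([cv2.resize(s['img'][175:225,a:a+50,::-1],None,fx=8,fy=8,interpolation=cv2.INTER_CUBIC) for a in (215,335)]))"
```

```text
[650.599 113.295] [ -6.321 140.919]
[594.725 110.577] [-62.252 141.892]
[ 669.109 -164.903] [  -6.199 -137.894]
[ 612.125 -167.217] [ -63.211 -136.445]
-22 142 [[279.657 194.687]]
-22 -142 [[519.423 172.395]]
-64 142 [[282.529 229.983]]
-64 -142 [[523.299 207.729]]
```

View pics/crop10.png

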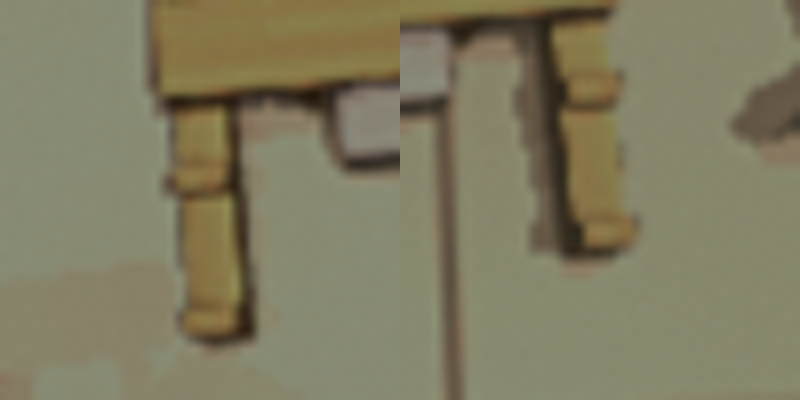

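>>> apply_moves(
  increments=[
    {"delta_pos":[-0.3,-0.09,0],"dr":[0,0,0.0202],"fingers":0.46},
    {"delta_pos":[-0.6,-0.17,0],"dr":[0,0,0.0202],"fingers":0.46},
    {"delta_pos":[-1.0,-0.286,0.1],"dr":[0,0,0.0202],"fingers":0.46},
    {"delta_pos":[-1.0,-0.286,0.225],"dr":[0,0,0.0202],"fingers":0.46},
    {"delta_pos":[-1.0,-0.286,0.225],"dr":[0,0,0.0202],"fingers":0.46},
    {"delta_pos":[-1.0,-0.286,0.225],"dr":[0,0,0.0202],"fingers":0.46},
    {"delta_pos":[-1.0,-0.286,0.225],"dr":[0,0,0.0202],"fingers":0.46},
  ],
)

```text
clock: 35.9
tool_pos: [476.3, -9.1, 105.1]
orientation: [2.205, 2.235, 0.004]
contact_force: [0.4, 0.5, -0.1]
finger_gap: 0.46
finger_force: 0.0
```

```bash
python3 -c "
from h import *
plan([(471.2,-32,100,90.1),(471.2,-32,21,90.1)])"
```

```text
t 35.9 at [476.3  -9.1 105.1] yaw 90.77 gap 40.0 q7 -0.36 F [ 0.439  0.485 -0.135]
[471. -32. 100.] 90.1 dp [-0.114, -0.027, 0.025] dr [0.0004, -0.0001, 0.0019] rows 1
[471. -32.  21.] 90.1 dp [-0.114, -0.028, 0.42] dr [0.0004, -0.0001, 0.0019] rows 2
```

The crop shows the four prong tops: left panel (200,176) and (212,320), right panel (592,87) and (605,232). I'll use their middle as the seat. Gripping the bar now.

>>> apply_moves(
  increments=[
    {"delta_pos":[-0.114,-0.027,0.025],"dr":[0,0,0.0019],"fingers":0.46},
    {"delta_pos":[-0.114,-0.027,0.025],"dr":[0,0,0.0019],"fingers":0.46},
    {"delta_pos":[-0.114,-0.027,0.2],"dr":[0,0,0.0019],"fingers":0.46},
    {"delta_pos":[-0.114,-0.027,0.35],"dr":[0,0,0.0019],"fingers":0.46},
    {"delta_pos":[-0.114,-0.027,0.415],"dr":[0,0,0.0019],"fingers":0.46},
    {"delta_pos":[-0.114,-0.027,0.415],"dr":[0,0,0.0019],"fingers":0.46},
    {"delta_pos":[-0.114,-0.027,0.415],"dr":[0,0,0.0019],"fingers":0.2},
    {"delta_pos":[-0.114,-0.027,0.415],"dr":[0,0,0.0019],"fingers":0.2},
    {"delta_pos":[-0.114,-0.027,0.415],"dr":[0,0,0.0019],"fingers":0.2},
    {"delta_pos":[-0.114,-0.027,0.415],"dr":[0,0,0.0019],"fingers":0.2},
  ],
  grip_force=40,
)

```text
clock: 37.15
tool_pos: [470.6, -33.9, 21.8]
orientation: [2.223, 2.218, 0.001]
contact_force: [-0.9, 0.7, 6.1]
finger_gap: 0.299
finger_force: 40.0
```

```bash
python3 -c "
from h import *
s=snap('top')
P=np.array([(200,176),(212,320),(192,87),(205,232)],float)+.5
P=P/8-.5+np.array([(215,175),(215,175),(335,175),(335,175)])
W=world(s,P,48)[:,:2]; print(W, W.mean(0), ris(-43,0)); L=(W[0]+W[1])/2-(W[2]+W[3])/2; print(np.degrees(np.arctan2(L[1],L[0])),np.linalg.norm(L))
plan([(471,-31,130,90),rw(-43,0,130,90),rw(-43,0,53,90)])"
```

```text
[[ 636.758  113.943]
 [ 593.999  111.031]
 [ 655.493 -167.421]
 [ 612.508 -169.426]] [624.689 -27.968] [623.294 -29.736]
93.79267050497984 281.52750333328197
t 37.2 at [470.5 -33.9  21.7] yaw 89.87 gap 25.8 q7 -0.45 F [-0.795 -1.056  5.33 ]
[471. -31. 130.] 90 dp [0.014, 0.003, -0.541] dr [0.0002, 0.0001, -0.0004] rows 2
[623. -30. 130.] 93.8 dp [0.023, 0.764, -0.54] dr [0.0002, 0.0001, -0.0109] rows 3
[623. -30.  53.] 93.8 dp [0.023, 0.764, -0.155] dr [0.0002, 0.0001, -0.0109] rows 2
```

>>> apply_moves(
  increments=[
    {"delta_pos":[0,0,-0.2],"dr":[0,0,0],"fingers":0.2},
    {"delta_pos":[0,0,-0.4],"dr":[0,0,0],"fingers":0.2},
    {"delta_pos":[0.014,0.003,-0.54],"dr":[0,0,-0.0109],"fingers":0.2},
    {"delta_pos":[0.014,0.25,-0.54],"dr":[0,0,-0.0109],"fingers":0.2},
    {"delta_pos":[0.014,0.5,-0.54],"dr":[0,0,-0.0109],"fingers":0.2},
    {"delta_pos":[0.014,0.77,-0.54],"dr":[0,0,-0.0109],"fingers":0.2},
    {"delta_pos":[0.014,0.77,-0.4],"dr":[0,0,-0.0109],"fingers":0.2},
    {"delta_pos":[0.014,0.77,-0.27],"dr":[0,0,-0.0109],"fingers":0.2},
    {"delta_pos":[0.014,0.77,-0.27],"dr":[0,0,-0.0109],"fingers":0.2},
    {"delta_pos":[0.014,0.77,-0.27],"dr":[0,0,-0.0109],"fingers":0.2},
  ],
)

```text
clock: 38.45
tool_pos: [624.3, -31.4, 75.7]
orientation: [2.146, 2.293, 0.001]
contact_force: [-1.2, 0.1, -0.6]
finger_gap: 0.297
finger_force: 40.0
```

```bash
python3 -c "
from h import *
s=snap('top'); im=s['img']
z=ctrl.read_state()['tool_pos'][2]-8.7+13; print('ztop',z); bar(s,z,185,230)
hsv=cv2.cvtColor(im,cv2.COLOR_RGB2HSV)
m=((hsv[:,:,0]<16)&(hsv[:,:,1]>140)&(hsv[:,:,2]>70)); m[:185]=0;m[230:]=0;m[:,:220]=0;m[:,390:]=0
ys,xs=np.nonzero(m); print(world(s,[(xs.min()-.5,np.median(ys[xs==xs.min()])),(xs.max()+.5,np.median(ys[xs==xs.max()]))],z))
plan([(625,-31,75,93.8),(625,-31,53.5,93.8)])
cv2.imwrite('pics/crop11.png',np.hstack([cv2.resize(s['img'][175:225,a:a+50,::-1],None,fx=8,fy=8,interpolation=cv2.INTER_CUBIC) for a in (215,335)]))"
```

```text
ztop 80.49967635304115
bar 700 [621.494  -0.498] 94.00735541692744 (array([637.899, -28.109]), [58.4582633972168, 306.2664489746094], 94.63005781173706)
[[ 613.839  123.853   80.5  ]
 [ 627.263 -183.304   80.5  ]]
t 38.5 at [624.6 -31.4  76.2] yaw 93.79 gap 25.3 q7 -0.3 F [-0.915  0.025 -1.646]
[625. -31.  75.] 93.8 dp [0.002, 0.002, 0.006] dr [0.0003, 0.0, -0.0] rows 1
[625. -31.  54.] 93.8 dp [0.002, 0.002, 0.114] dr [0.0003, 0.0, -0.0] rows 1
```

View pics/crop11.png

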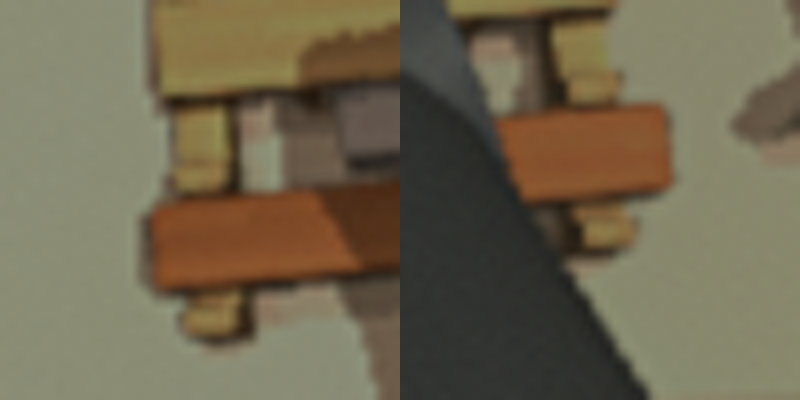

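The bar hovers between both prong pairs. After parallax it sits about 1.3 mm too near. I'll correct that and lower it.

>>> apply_moves(
  increments=[
    {"delta_pos":[0.005,0.007,0],"dr":[0,0,0],"fingers":0.2},
    {"delta_pos":[0.005,0.007,0.03],"dr":[0,0,0],"fingers":0.2},
    {"delta_pos":[0.005,0.007,0.06],"dr":[0,0,0],"fingers":0.2},
    {"delta_pos":[0.005,0.007,0.085],"dr":[0,0,0],"fingers":0.2},
    {"delta_pos":[0.005,0.007,0.1],"dr":[0,0,0],"fingers":0.2},
    {"delta_pos":[0.005,0.007,0.105],"dr":[0,0,0],"fingers":0.2},
    {"delta_pos":[0.005,0.007,0.105],"dr":[0,0,0],"fingers":0.2},
  ],
)

```text
clock: 39.38
tool_pos: [625.4, -30.3, 54.0]
orientation: [2.146, 2.294, 0.0]
contact_force: [0.8, -0.0, -1.7]
finger_gap: 0.295
finger_force: 40.0
```

>>> apply_moves(
  increments=[
    {"delta_pos":[0,0,0.006],"dr":[0,0,0],"fingers":0.2},
    {"delta_pos":[0,0,0.012],"dr":[0,0,0],"fingers":0.2},
    {"delta_pos":[0,0,0.012],"dr":[0,0,0],"fingers":0.2},
  ],
)

```text
clock: 39.75
tool_pos: [625.6, -30.3, 53.7]
orientation: [2.146, 2.293, -0.0]
contact_force: [-5.1, -0.2, 12.0]
finger_gap: 0.298
finger_force: 40.0
```

It makes contact at the predicted seat height. Releasing.

>>> apply_moves(
  increments=[
    {"delta_pos":[0,0,-0.01],"dr":[0,0,0],"fingers":0.2},
    {"delta_pos":[0,0,-0.01],"dr":[0,0,0],"fingers":0.42},
    {"delta_pos":[0,0,-0.01],"dr":[0,0,0],"fingers":0.42},
    {"delta_pos":[0,0,-0.1],"dr":[0,0,0],"fingers":0.42},
    {"delta_pos":[0,0,-0.3],"dr":[0,0,0],"fingers":0.42},
    {"delta_pos":[0,0,-0.6],"dr":[0,0,0],"fingers":0.42},
    {"delta_pos":[0,-0.3,-0.7],"dr":[0,0,0],"fingers":0.42},
    {"delta_pos":[0.9,-0.6,-0.7],"dr":[0,0,0],"fingers":0.42},
    {"delta_pos":[0.9,-0.6,-0.7],"dr":[0,0,0],"fingers":0.42},
    {"delta_pos":[0.9,-0.6,-0.7],"dr":[0,0,0],"fingers":0.42},
    {"delta_pos":[0.9,-0.6,-0.7],"dr":[0,0,0],"fingers":0.42},
    {"delta_pos":[0.9,-0.6,-0.7],"dr":[0,0,0],"fingers":0.42},
  ],
)

```text
clock: 41.25
tool_pos: [494.4, 141.4, 192.4]
orientation: [2.145, 2.293, 0.002]
contact_force: [0.4, -0.2, 0.4]
finger_gap: 0.418
finger_force: 0.0
```

```bash
python3 -c "
from h import *
s=snap('top'); bar(s,58,185,225)
t=snap('side')
a=cv2.resize(s['img'][120:225,215:385,::-1],(680,420)); cv2.imwrite('pics/fin.png',np.hstack([a[:,:400] if 0 else cv2.resize(a,(400,300)),cv2.resize(t['img'][165:315,230:430,::-1],(400,300))]))
print(ctrl.read_state()['tool_pos'])"
```

```text
bar 1391 [624.49  -28.381] 94.01043108222976 (array([625.508, -28.158]), [29.351207733154297, 305.8476867675781], 94.5798568725586)
[494.686 139.88  191.838]
```

View pics/fin.png

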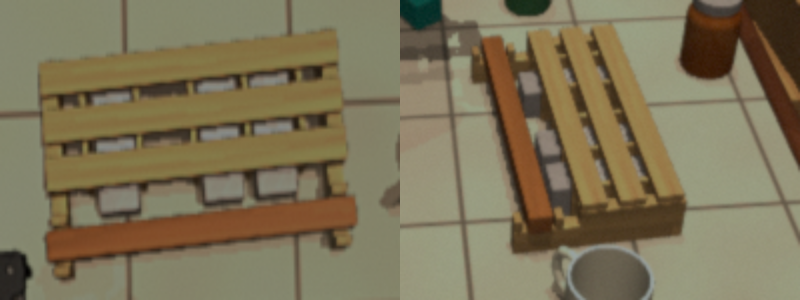

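The bar lies down between the prongs at both ends, the three tins are home, and the bottle and mug are undisturbed. Handing in.

```bash
python3 -c "
from h import *
print(ctrl.close_job())"
```

```text
the job is handed in; nothing more can be done
None
```

The job is handed in: the three tins present are fully home in their lanes, the bar is back down between the prongs on both supports, and the bottle and mug stand where they were; the hand-in call did not report a verdict.

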